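Rehang the switch-box door and reset

TASK

Take the small door with the two hinge knuckles out of the rack and hang it on the two upright hinge pins of the open switch box, lowering it gently until both knuckles sit fully home, and let go of it. Then press the reset plunger on top of the box right down to its stop, keep it there for a moment and let it come back up. Leave the plain panel standing in the rack and everything else where it is.

Things in the scene. Friction and masses are not known exactly. Their poses are not given: they have to be found in the camera images.
- box: Grey open-fronted switch box fixed to the table, 190 (x) x 100 (y) x 165 (z) mm. Origin: centre of its underside; z up. Its open front faces its own +y (the world's +y at zero yaw). On the front, towards its +x side, a steel hinge plate (20 mm wide, face at y = 54 mm) carries two upright hinge pins on one vertical axis, one exactly 80 mm above the other.
- hinge_mid (a point): Point fixed to the box, axes as the box's, 70 mm along its x, 72 mm along its y, 35 mm up: on the pins' axis at the lower lug's top if the hinge plate sat mid-slot. The plate is screwed fast in slots, immovable, up to 15 mm to either side along the box's x; no reading tells where, it must be seen or felt. The pins' y and z are exact.
- hinge_mid_high (a point): The same for the upper lug's top, 80 mm higher. Each pin is 8 mm thick, 20 mm tall, its top 6 mm tapering to a 5 mm tip; it stands on a lug 18 mm wide, 6 mm thick, on which the knuckle comes to rest. Pin tips 55 and 135 mm above the table. The lower knuckle must come in sideways under the upper lug (underside 109 mm up); straight from above it strikes the upper pin.
- leaf: The loose door: white plate 150 (x) x 12 (y) x 150 (z) mm, about 0.3 kg, with grey louvre slits and two steel knuckles on its -x edge; origin: centre of the plate's underside, z up. Stands upright in a rack slot; is taken by its top edge. Hung door-open its +x points along the box's +y (leaf yaw = box yaw + 90 degrees), plate 12 mm above the table; it swings freely and any angle will do.
- knuckle_low (a point): Centre of the lower knuckle's underside, on the bore's axis, axes as the leaf's; 90 mm along the leaf's -x from its origin (15 mm beyond the plate's edge), 23 mm up. Each knuckle is an upright tube 22 mm tall, 20 mm outside, 11 mm bore right through. Fully home it lies on the lower lug's top.
- knuckle_high (a point): Centre of the upper knuckle's underside, 80 mm above the lower one (103 mm above the plate's underside).
- rack: Wooden rack fixed to the table, base 130 x 130 x 10 mm, origin: centre of its underside. Two slots along its x at y = -40 and +40 mm, each 16 mm wide between 100 mm long rails that reach 36 mm above the table; what stands in them rests 10 mm above the table. Door and plain panel stand in one slot each, either way round.
- blank: Plain white panel 150 x 12 x 150 mm without knuckles, in the rack's other slot; origin: centre of its underside. To be left alone.
- plunger (a joint): Travel of the reset plunger, m: 0 up, 0.012 at its stop (downwards). A spring pushes it back: 2.4 N to start it, 7.2 N at the stop.
- plunger_top (a point): Centre of the top face of the plunger's black mushroom head (32 mm across, top face 26 mm), moving with it; when up it is 207 mm above the table, 50 mm along the box's -x and 5 mm along its -y from the box's origin.
- tape: Roll of blue tape, 52 mm across, 19 mm tall, lying on the box's top; origin: centre of its underside. Bystander.
- screwdriver: Screwdriver lying near the robot. Bystander.
- wrench: Wrench lying beyond the work. Bystander.
- bottle: Clear bottle, 62 mm across, 190 mm tall; origin: centre of its underside. Bystander.
- jar: Low clear jar, 60 mm across, 70 mm tall. Bystander.
- cup: White cup, 72 mm across, 80 mm tall. Bystander.
Things that resemble listed ones, but are neither listed nor needed, are in the scene too. What is shaped like the box but pink or red is not meant.

How it is judged:
By the outcome, as a careful person would: the job done as asked, in the order asked, and still so for the second after the job is handed in, with the robot touching nothing.
It also fails if it takes over 58 s, if anything falls off the work surface, if the arm or the gripper's body presses on something with over 40 N, if the wrist force passes 120 N, or if a joint passes its speed limit or range.

ROBOT

A 6-joint arm with a two-finger parallel gripper is mounted at the origin on the work surface. World frame = base frame: x ahead of the robot, y to its left, z up, the work surface at z = 0. Lengths are in m, angles in rad, forces in N, time in s.
With the tool pointing down it reaches from about 0.35 to 0.8 m from the base axis. Payload 7.3 kg.
Tool frame: the origin (TCP) lies midway between the tips of the shut fingers; the grasp point (between the pads) lies 19 mm behind it; z points along the fingers, y is the direction in which the jaws open and shut (so a half turn about z gives the same grasp; the last joint's range is limited). The gripper opens to 85 mm and grips with 20 to 120 N. Pads are 22 mm wide; open, the fingers measure 114 mm over their backs; the gripper's body (76 mm by 85 mm) begins 54 mm behind the grasp point. The pads swing forward as they close: fully open they stand 13 mm farther back than shut.
Start: joints at [1.092, 0.342, 1.524, -0, 1.275, -0.146], TCP at [0.171, 0.496, 0.205] pointing down, gripper open.
Joint ranges: [-2.53, 2.53], [-0.77, 2.02], [0.04, 2.7], [-1, 4.14], [0.28, 2.66], [-3.11, 3.11]. Speed limits (rad/s): [2.57, 2.57, 3.14, 3.14, 3.14, 3.14].

INTERFACE

Orientations are given as a rotation vector (axis times angle).
In Python, from workcell import bot gives the robot as it stands.
- The arm moves only by the tool arm_command, never from a script. Its argument "plan" is one flat list of numbers, 6 for each row, row after row: the shift along the tool's x, y, z in m, then the turn, a rotation vector about the tool's x, y, z in degrees. In form: [dx, dy, dz, rx, ry, rz, dx, dy, dz, rx, ry, rz, ...]. A call has 1 to 10 rows; each row shifts and turns the commanded pose from where the row before left it, along the tool's axes as they then stand; what a row does not reach is not made up. A row lasts 1/12 s, in which the tool goes at most 41.7 mm and 7.16 degrees, less where a joint would pass 70% of its speed; a pose out of reach is approached as far as the arm can. A call with a gripper value outside its range is refused whole. "grip" is the finger opening in m, from 0 to 0.0854, set as the call begins (left out, the last holds). The fingers move at their own pace and stop on an object; "force" is the grip in N (left out, the last holds). Time passes only in rows, so rows that do not move let the fingers close. It gives the time, the measured TCP pose, the force and the opening at its end, in the units of the state.
- bot.get_state(): the state, without advancing time (a new reading comes with each control period).
- bot.read_camera(name): name is "side" or "top" or "wrist"; returns a dict with "frame" (480x640x3 uint8, red, green, blue), "fx", "fy", "cx", "cy" (pixels), "R" (3x3) and "t" (3): a world point X has camera coordinates R X + t. Camera axes: x right, y down, z forward; pixel columns grow to the right and rows downward; lengths in m; the calibration is good to about 2 mm. A picture is of the moment at which its call begins. There is no depth.
- bot.finish_job(): hands the job in, once; it reports no verdict.
The state is a dict: "t": time; "joint_positions": joint angles; "qvel": joint speeds; "joint_efforts": joint torques, N m; "ee_pos": TCP position; "orientation": TCP orientation; "contact_force": force on the tool from outside, world axes, zero at the start; "ft_torque": the same for the moment, N m; "finger_gap": opening from 0.0 (shut) to 1.0 (fully open).
Only numpy, scipy, OpenCV 4.12 (cv2) and the standard library are available. Lean on these libraries where they do the work, as an engineer would, in place of code of your own. Each camera call takes 0.05 s, during which the arm holds its last target.

## Working session

There is one attempt and no reset: what is moved stays moved. The work goes in short steps, Python scripts to look and compute and a tool call to move; the robot and the scene stay as the last step left them, time stands still between calls to the robot, and variables do not carry over. Pictures are saved under pics/ and viewed, and the job is handed in when it is done.

Besides the shell and the picture viewer there is one more tool, called after "Emit:" in YAML: its name, and indented under it one key for each argument. arm_command: Moves the arm, as the interface text tells. Its arguments: {"type":"object","properties":{"plan":{"type":"array","items":{"type":"number"}},"grip":{"type":"number"},"force":{"type":"number"}},"required":["plan"]}

```bash
ls; mkdir -p pics
python3 - <<'E'
from workcell import bot
import cv2,pickle
s=bot.get_state(); print(s)
for n in ["side","top","wrist"]:
    d=bot.read_camera(n); pickle.dump(d,open(f"pics/{n}0.pkl","wb"))
    cv2.imwrite(f"pics/{n}0.png",d["frame"][:,:,::-1])
    print(n,d["fx"],d["fy"],d["cx"],d["cy"],d["R"],d["t"])
E
```

```text
pics
{'t': 0.0, 'joint_positions': array([ 1.09201067e+00,  3.42723180e-01,  1.52501417e+00, -1.20162911e-05,
        1.27540408e+00, -1.46047917e-01]), 'qvel': array([ 0.00084773, -0.00163978, -0.00112421,  0.00047276,  0.00165345,
       -0.0008474 ]), 'joint_efforts': array([-1.24673432e-03, -4.33664560e+01, -2.46014875e+01, -1.74107408e-04,
        7.87442958e-03,  2.51548585e-05]), 'ee_pos': array([0.17128211, 0.49580536, 0.20382675]), 'orientation': array([-5.20172866e-01, -3.09775679e+00,  2.32025312e-03]), 'contact_force': array([ 0.63266021, -0.37492629, -0.02461845]), 'ft_torque': array([-0.02577284, -0.00992464, -0.03254849]), 'finger_gap': 1.0009159996266301}
side 466.19578908421005 466.19578908421005 317.24921540532483 242.4869540032353 [[ 0.93932286 -0.34262429 -0.01676805]
 [-0.25567152 -0.66667288 -0.70012809]
 [ 0.22870209  0.66193343 -0.71382035]] [-0.45893469  0.21105139  1.05214731]
top 443.74540354142704 443.74540354142704 315.95234760680813 237.12927060833022 [[-0.02406769 -0.99959105  0.01544258]
 [-0.99614701  0.02267599 -0.08471673]
 [ 0.08433191 -0.01742201 -0.9962854 ]] [-0.02020038  0.51571718  1.07152164]
wrist 364.88090311611603 364.88090311611603 313.27136743159207 244.80432117733852 [[ 3.26286373e-01  9.45270848e-01 -4.76517106e-04]
 [ 9.02345086e-01 -3.11319094e-01  2.98083490e-01]
 [ 2.81621284e-01 -9.76905637e-02 -9.54539683e-01]] [-0.52474685 -0.03889677  0.37790659]
```

View pics/side0.png

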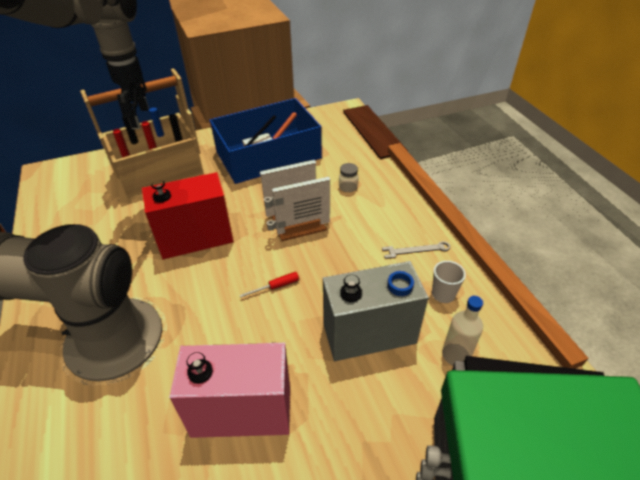

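View pics/top0.png

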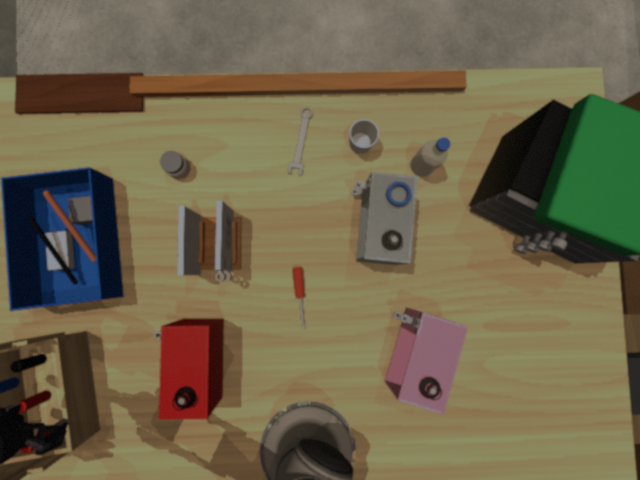

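View pics/wrist0.png

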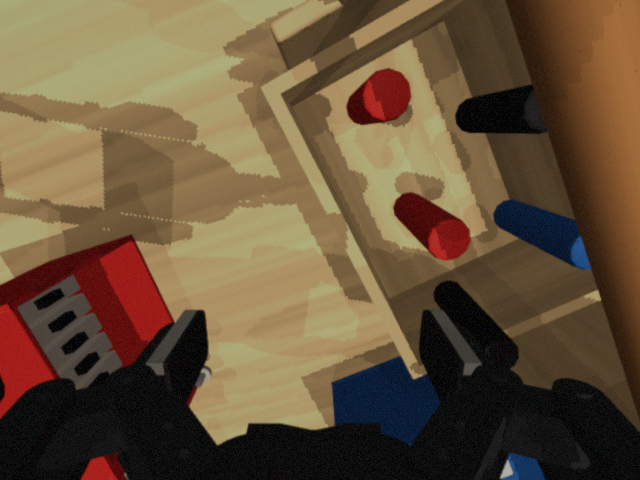

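```bash
cat > h.py <<'E'
import numpy as np,cv2,pickle
from scipy.spatial.transform import Rotation as Ro
def load(n): return pickle.load(open(f"pics/{n}.pkl","rb"))
def shot(name,tag):
    from workcell import bot
    d=bot.read_camera(name); pickle.dump(d,open(f"pics/{tag}.pkl","wb"))
    cv2.imwrite(f"pics/{tag}.png",d["frame"][:,:,::-1]); return d
def crop(tag,x0,y0,x1,y1,k,out):
    f=load(tag)["frame"][y0:y1,x0:x1,::-1]
    cv2.imwrite(f"pics/{out}.png",cv2.resize(f,None,fx=k,fy=k,interpolation=cv2.INTER_CUBIC))
def ray(d,u,v):
    R=np.array(d["R"]);t=np.array(d["t"])
    c=-R.T@t; r=R.T@np.array([(u-d["cx"])/d["fx"],(v-d["cy"])/d["fy"],1.]); return c,r/np.linalg.norm(r)
def onz(d,u,v,z):
    c,r=ray(d,u,v); return c+r*(z-c[2])/r[2]
def tri(*obs):
    A=np.zeros((3,3));b=np.zeros(3);L=[]
    for d,u,v in obs:
        c,r=ray(d,u,v);P=np.eye(3)-np.outer(r,r);A+=P;b+=P@c;L.append((c,P))
    X=np.linalg.solve(A,b); return X,[np.linalg.norm(P@(X-c)) for c,P in L]
def proj(d,X):
    p=np.array(d["R"])@X+np.array(d["t"]); return d["fx"]*p[0]/p[2]+d["cx"],d["fy"]*p[1]/p[2]+d["cy"]
E
python3 - <<'E'
from h import *
crop("top0",340,160,460,280,5,"topbox"); crop("top0",160,180,260,300,5,"toprack")
crop("side0",250,150,350,250,6,"siderack"); crop("side0",310,250,440,365,6,"sidebox")
E
```

```text
(no output)
```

View pics/topbox.png

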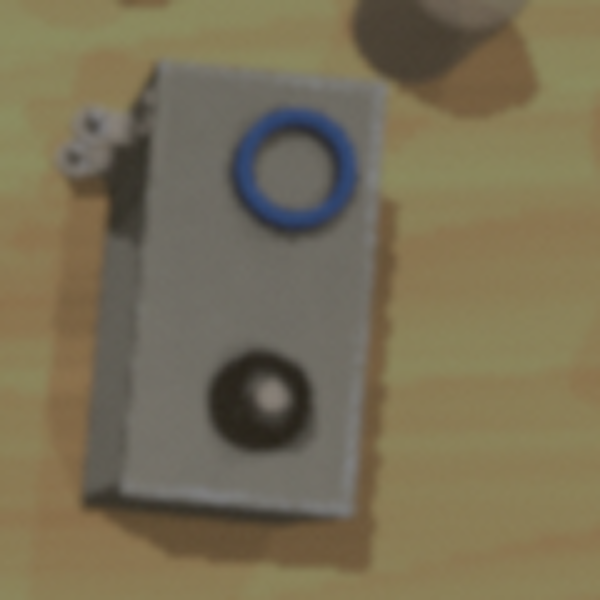

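View pics/toprack.png

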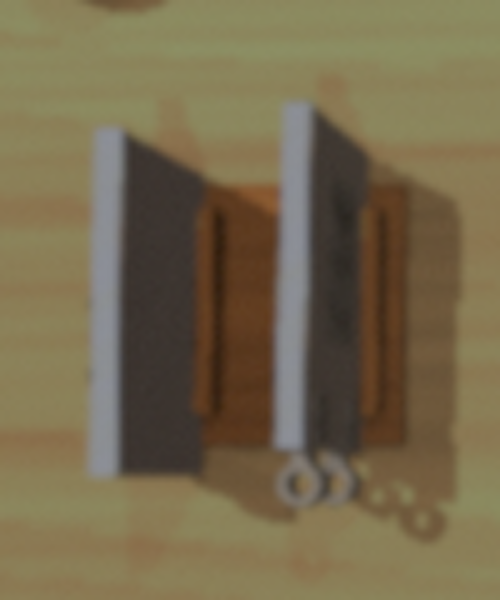

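View pics/siderack.png

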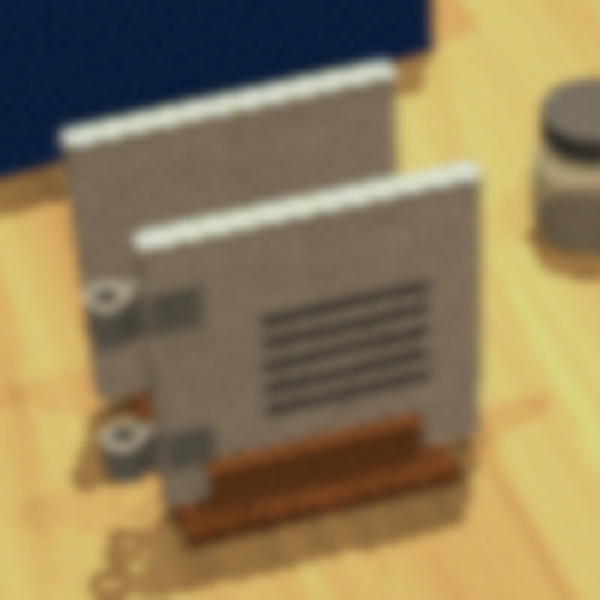

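View pics/sidebox.png

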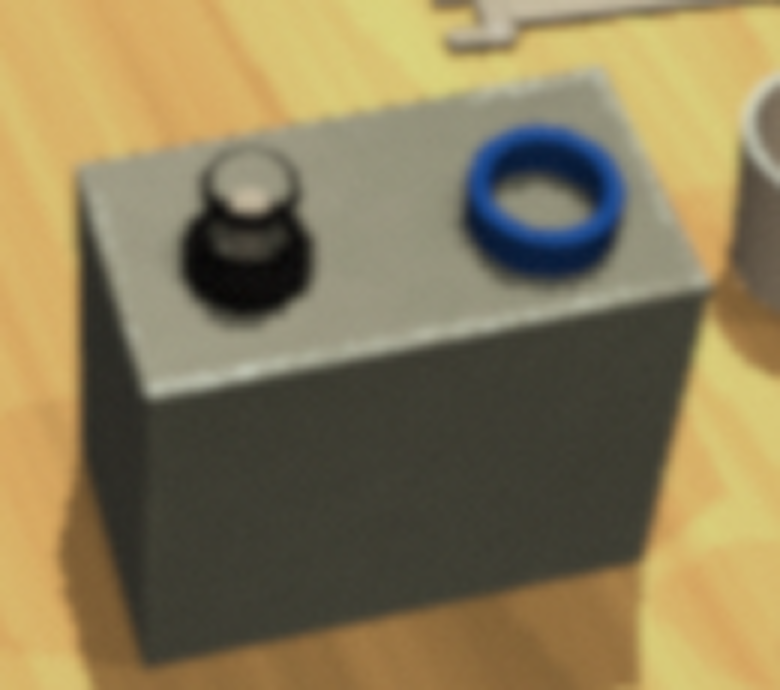

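Run:
```python
from h import *
np.set_printoptions(precision=4,suppress=True)
T=load("top0");S=load("side0")
t=lambda x,y:(x/5+340,y/5+160); s=lambda x,y:(x/6+310,y/6+250)
tc=[t(160,62),t(388,86),t(353,517),t(120,493)]
sc=[s(600,68),s(708,290),s(150,397),s(78,168)]
P=[]
for a,b in zip(tc,sc):
    X,e=tri((T,*a),(S,*b)); print("box",X,e, onz(T,*a,.165)[:2],onz(S,*b,.165)[:2]); P.append(onz(T,*a,.165)[:2]*.5+onz(S,*b,.165)[:2]*.5)
P=np.array(P);print(P.mean(0), [np.degrees(np.arctan2(*(P[i]-P[j])[::-1])) for i,j in((0,3),(1,2))],np.degrees(np.arctan2(*(P[0]-P[1])[::-1]))-90)
print("plunger",tri((T,*t(268,393)),(S,*s(252,182))))
r=lambda x,y:(x/5+160,y/5+180); q=lambda x,y:(x/6+250,y/6+150)
print("pinhigh",onz(T,*t(92,124),.135),"low",onz(T,*t(73,157),.055))
print("door top corners");
for p in [(283,102),(314,106),(305,448),(273,450)]: print(onz(T,*r(*p),.160))
for p in [(135,240),(478,172),(470,162),(138,230)]: print(onz(S,*q(*p),.160))
print(tri((T,*r(299,103)),(S,*q(474,167))),tri((T,*r(289,449)),(S,*q(137,236))))
print("knuckle top high z=.135",onz(T,*r(299,482),.135),onz(S,*q(110,295),.135),tri((T,*r(299,482)),(S,*q(110,295))))
print("low z=.055",onz(T,*r(334,480),.055),onz(S,*q(124,435),.055))
print("blank",[onz(T,*r(*p),.160) for p in [(95,128),(125,128),(115,475),(88,475)]])
```

```text
box [ 0.6428 -0.1559  0.1584] [np.float64(4.441783342792362e-05), np.float64(4.44178334277582e-05)] [ 0.6413 -0.1549] [ 0.6391 -0.1609]
box [ 0.6298 -0.2554  0.1583] [np.float64(0.00033899083084289), np.float64(0.00033899083084303484)] [ 0.6287 -0.2538] [ 0.6259 -0.2595]
box [ 0.4425 -0.2318  0.1607] [np.float64(0.00031932524743121947), np.float64(0.0003193252474312976)] [ 0.4421 -0.2307] [ 0.4416 -0.2347]
box [ 0.4553 -0.1324  0.1571] [np.float64(0.00036893531171766853), np.float64(0.00036893531171760575)] [ 0.4547 -0.1313] [ 0.4534 -0.1387]
[ 0.5408 -0.1956] [np.float64(-7.013965171330311), np.float64(-7.3704898082797135)] -7.4512345062774585
plunger (array([ 0.4938, -0.19  ,  0.1979]), [np.float64(0.0002772850272639302), np.float64(0.00027728502726393986)])
pinhigh [ 0.6207 -0.128   0.135 ] low [ 0.621  -0.1277  0.055 ]
door top corners
[0.5879 0.1828 0.16  ]
[0.5859 0.1695 0.16  ]
[0.4386 0.1742 0.16  ]
[0.438  0.1878 0.16  ]
[0.4376 0.1757 0.16  ]
[0.5858 0.1667 0.16  ]
[0.5851 0.1743 0.16  ]
[0.4405 0.1815 0.16  ]
(array([0.5881, 0.177 , 0.1545]), [np.float64(0.00016012229238579272), np.float64(0.00016012229238570997)]) (array([0.4391, 0.1814, 0.1573]), [np.float64(0.0007387783853163206), np.float64(0.0007387783853164806)])
knuckle top high z=.135 [0.4242 0.1819 0.135 ] [0.4243 0.175  0.135 ] (array([0.425 , 0.183 , 0.1284]), [np.float64(0.0008318066232938726), np.float64(0.0008318066232938833)])
low z=.055 [0.4249 0.1813 0.055 ] [0.4231 0.1754 0.055 ]
blank [array([0.5783, 0.2636, 0.16  ]), array([0.578 , 0.2507, 0.16  ]), array([0.429 , 0.2548, 0.16  ]), array([0.4293, 0.2663, 0.16  ])]
```

Run:
```python
from h import *
np.set_printoptions(precision=4,suppress=True)
W=load("wrist0")
p=np.array([0.17128211, 0.49580536, 0.20382675]);R=Ro.from_rotvec([-5.20172866e-01, -3.09775679e+00,  2.32025312e-03]).as_matrix()
print(R)
c=-W["R"].T@W["t"];print("cam in tool",R.T@(c-p)); print("cam axes in tool (cols x,y,z)\n",R.T@W["R"].T)
```

```text
[[-0.9452  0.3266 -0.0007]
 [ 0.3266  0.9452 -0.0014]
 [ 0.0002 -0.0015 -1.    ]]
cam in tool [ 0.0757  0.0001 -0.1682]
cam axes in tool (cols x,y,z)
 [[ 0.0004 -0.9545 -0.2983]
 [ 1.      0.      0.0011]
 [-0.0011 -0.2983  0.9545]]
```

Emit:
arm_command:
  plan: [0,0,-0.03,0,0,-5.73,0,0,-0.03,0,0,-5.73,0,0,-0.02,0,0,-5.73,-0.03,-0.026,0,0,0,0,-0.03,-0.026,0,0,0,0,-0.03,-0.026,0,0,0,0,-0.03,-0.026,0,0,0,0,-0.03,-0.026,0,0,0,0,-0.03,-0.026,0,0,0,0,-0.03,-0.026,0,0,0,0]

```text
t: 0.98
ee_pos: [0.3763, 0.3058, 0.2844]
orientation: [-0.051, -3.141, -0.0]
contact_force: [0.4, 0.4, 0.4]
finger_gap: 0.999
```

Emit:
arm_command:
  plan: [-0.03,-0.026,0,0,0,0,-0.03,-0.026,0,0,0,0,-0.03,-0.026,0,0,0,0,-0.03,-0.026,0,0,0,0,-0.02,-0.02,0,0,0,0,0,0,0,0,0,0,0,0,0,0,0,0]

```text
t: 1.57
ee_pos: [0.5117, 0.1777, 0.2836]
orientation: [-0.056, -3.139, 0.0]
contact_force: [-1.2, 0.0, -0.5]
finger_gap: 1.0
```

Run:
```python
from h import *
from workcell import bot
s=bot.get_state();print(s["t"],s["ee_pos"],Ro.from_rotvec(s["orientation"]).as_matrix(),s["joint_positions"])
shot("wrist","w1")
```

```text
1.5667 [0.51174219 0.17770312 0.28362564] [[-9.99359660e-01  3.57380714e-02 -1.74929430e-03]
 [ 3.57382263e-02  9.99361184e-01 -5.73842924e-05]
 [ 1.74612602e-03 -1.19864223e-04 -9.99998468e-01]] [ 1.92542766e-01  3.26921220e-01  1.32835407e+00  2.79368817e-04
  1.48804531e+00 -1.34253111e+00]
```

View pics/w1.png

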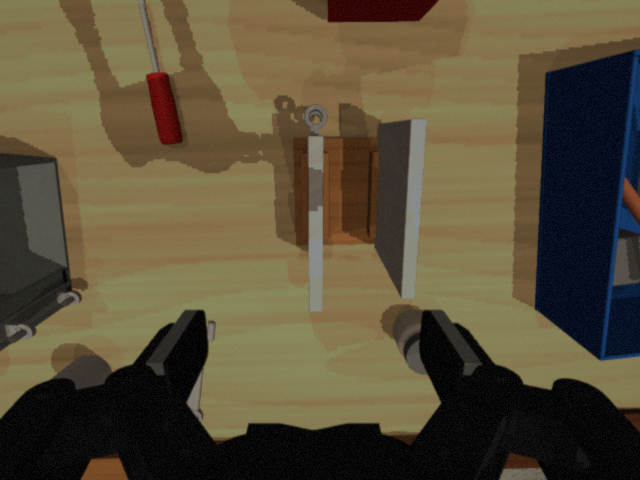

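Run:
```python
from h import *
np.set_printoptions(precision=4,suppress=True)
W=load("w1");T=load("top0");S=load("side0")
f=W["frame"].astype(int)
for v in (145,160,230,260,290,305):
    r=f[v,295:340].sum(1); m=np.where(r>330)[0]+295 ; print(v,m.min() if len(m) else None,m.max() if len(m) else None)
for v in (130,134,136,138,308,310,312,314): print(v,f[v,316])
crop("w1",270,90,440,320,2.6,"w1c")
r=lambda x,y:(x/5+160,y/5+180); q=lambda x,y:(x/6+250,y/6+150)
print("near end",tri((W,316,136.5),(T,*r(289,449))),tri((W,316,136.5),(S,*q(137,236))))
print("far end",tri((W,315.5,311),(T,*r(299,103))),tri((W,315.5,311),(S,*q(474,167))))
print(onz(W,316,136.5,.16),onz(W,315.5,311,.16),"knuckle",onz(W,316,117,.135))
```

```text
145 309 322
160 309 322
230 309 322
260 295 339
290 295 339
305 295 339
130 [111 104  94]
134 [66 61 56]
136 [115 108  94]
138 [138 136 121]
308 [135 138 126]
310 [136 138 129]
312 [136 116  79]
314 [134 110  73]
near end (array([0.4394, 0.1826, 0.1524]), [np.float64(0.0009533096195680265), np.float64(0.0009533096195680698)]) (array([0.4402, 0.1825, 0.1562]), [np.float64(0.00010681656448131254), np.float64(0.00010681656448128148)])
far end (array([0.5876, 0.1764, 0.1611]), [np.float64(0.0008507257826880297), np.float64(0.0008507257826881072)]) (array([0.5893, 0.177 , 0.1554]), [np.float64(0.0015925596959027663), np.float64(0.0015925596959027958)])
[0.4402 0.1825 0.16  ] [0.5887 0.1771 0.16  ] knuckle [0.4252 0.1832 0.135 ]
```

View pics/w1c.png

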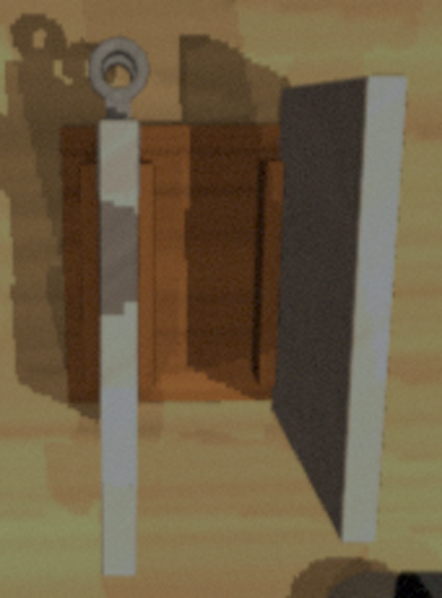

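Emit:
arm_command:
  plan: [-0.003,0.002,0.025,0,0,0,0,0,0.03,0,0,0,0,0,0.03,0,0,0,0,0,0.03,0,0,0,0,0,0.02,0,0,0,0,0,0.011,0,0,0,0,0,0.01,0,0,0,0,0,0,0,0,0]
  grip: 0.045

```text
t: 2.28
ee_pos: [0.5125, 0.1817, 0.1269]
orientation: [-0.049, -3.138, 0.001]
contact_force: [-0.3, 0.3, -0.4]
finger_gap: 0.532
```

Emit:
arm_command:
  plan: [0,0,0,0,0,0,0,0,0,0,0,0,0,0,0,0,0,0,0,0,0,0,0,0,0,0,0,0,0,0]
  grip: 0
  force: 50

```text
t: 2.7
ee_pos: [0.515, 0.181, 0.1299]
orientation: [0.052, 3.139, 0.001]
contact_force: [-1.6, 0.1, 6.6]
finger_gap: 0.11
```

Run:
```python
from h import *
from workcell import bot
s=bot.get_state();print(s["t"],s["ee_pos"],s["orientation"],s["finger_gap"],s["contact_force"],s["ft_torque"])
shot("wrist","w2")
```

```text
2.7 [0.51496522 0.18098986 0.12987488] [5.15040783e-02 3.13886433e+00 1.03570980e-03] 0.10990387278986478 [-1.60361582  0.08595206  6.60109337] [ 0.00478092  0.22368353 -0.02503642]
```

View pics/w2.png

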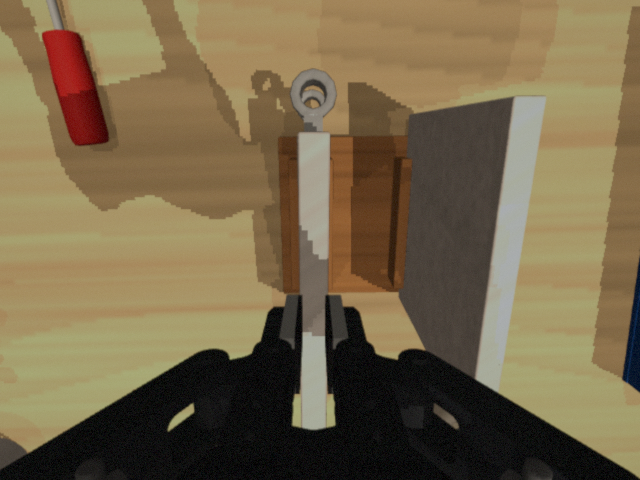

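Emit:
arm_command:
  plan: [0,0,-0.005,0,0,0,0,0,-0.01,0,0,0,0,0,-0.015,0,0,0,0,0,-0.02,0,0,0,0,0,0,0,0,0]

```text
t: 3.17
ee_pos: [0.5163, 0.1812, 0.1825]
orientation: [0.051, 3.135, 0.002]
contact_force: [1.6, 0.2, -2.2]
finger_gap: 0.11
```

Run:
```python
from h import *
from workcell import bot
s=bot.get_state();print(s["t"],s["ee_pos"],s["orientation"],s["finger_gap"],s["contact_force"],s["ft_torque"])
shot("side","s3")
crop("s3",200,80,400,330,2.4,"s3c")
T=load("top0")
print([onz(T,*p,0.005) for p in [(307,110),(296,172),(302,140),(299,268),(304,327)]])
```

```text
3.1667 [0.51634927 0.18120358 0.18248326] [5.14702230e-02 3.13460577e+00 2.32559851e-03] 0.11022307257987418 [ 1.61419319  0.18295633 -2.20853048] [ 0.05334183 -0.22549162  0.00750873]
[array([ 0.8441875 , -0.01748862,  0.005     ]), array([0.68320139, 0.01397451, 0.005     ]), array([ 0.76577294, -0.00298822,  0.005     ]), array([0.44048205, 0.01143652, 0.005     ]), array([0.29543876, 0.00216468, 0.005     ])]
```

View pics/s3c.png

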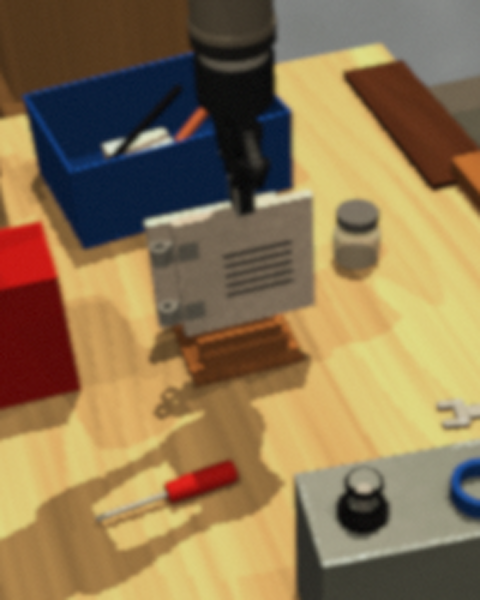

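Emit:
arm_command:
  plan: [-0.01,-0.01,0,0,0,0,-0.02,-0.02,0,0,0,0,-0.02,-0.02,0,0,0,0,-0.02,-0.022,0,0,0,0,-0.02,-0.022,0,0,0,0,-0.02,-0.022,0,0,0,0,-0.02,-0.02,0,0,0,0,-0.016,-0.017,0,0,0,0,-0.01,-0.01,0,0,0,-3,0,0,0,0,0,-5]

```text
t: 4.05
ee_pos: [0.6662, 0.0087, 0.1757]
orientation: [0.166, -3.135, 0.001]
contact_force: [-0.4, -0.6, -3.3]
finger_gap: 0.11
```

Emit:
arm_command:
  plan: [0,0,0,0,0,-7,0,0,0,0,0,-7,0,0,0,0,0,-7,0,0,0,0,0,-7,0,0,0,0,0,-7,0,0,0,0,0,-7,0,0,0,0,0,-7,0,0,0,0,0,-7,0,0,0,0,0,-7,0,0,0,0,0,-3]

```text
t: 4.88
ee_pos: [0.6645, 0.0119, 0.1764]
orientation: [1.855, -2.532, -0.003]
contact_force: [0.3, -0.1, -3.6]
finger_gap: 0.107
```

Emit:
arm_command:
  plan: [0,0,0,0,0,0,0,0,0,0,0,0,0,0,0,0,0,0]

```text
t: 5.13
ee_pos: [0.6647, 0.0123, 0.1774]
orientation: [1.846, -2.541, -0.002]
contact_force: [0.5, -0.8, -2.5]
finger_gap: 0.111
```

Run:
```python
from h import *
from workcell import bot
s=bot.get_state();print(s["t"],s["ee_pos"],Ro.from_rotvec(s["orientation"]).as_matrix(),s["joint_positions"],s["finger_gap"],s["contact_force"],s["ft_torque"])
shot("wrist","w4");shot("top","t4")
```

```text
5.1333 [0.6646993  0.01232634 0.17743447] [[-3.09082757e-01 -9.51033883e-01 -1.55026688e-03]
 [-9.51035085e-01  3.09082911e-01  1.45276866e-04]
 [ 3.40997777e-04  1.51926076e-03 -9.99998788e-01]] [-9.66292314e-02  6.25474029e-01  1.13032885e+00 -5.05373212e-06
  1.38734683e+00 -2.92399227e+00] 0.11067429173411768 [ 0.5489182  -0.77328624 -2.4638824 ] [-0.01145857 -0.00620036 -0.01171922]
```

View pics/w4.png

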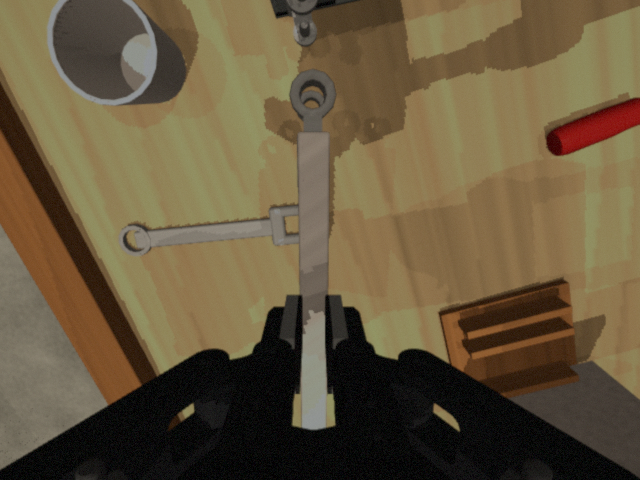

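View pics/t4.png

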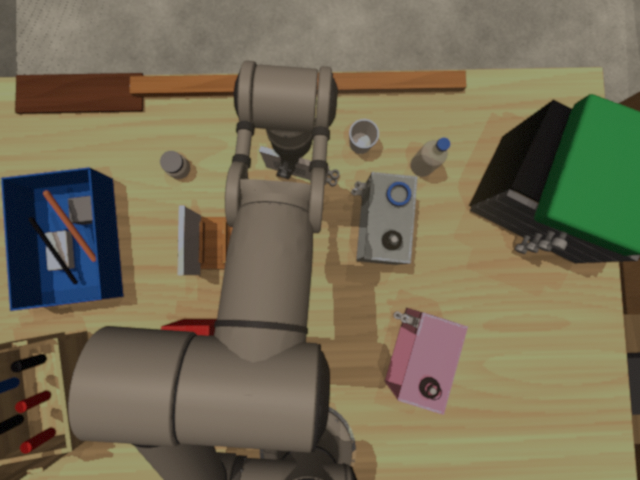

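Run:
```python
from h import *
crop("w4",250,0,380,130,6,"w4c")
crop("t4",320,160,400,220,8,"t4c")
```

```text
(no output)
```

View pics/w4c.png

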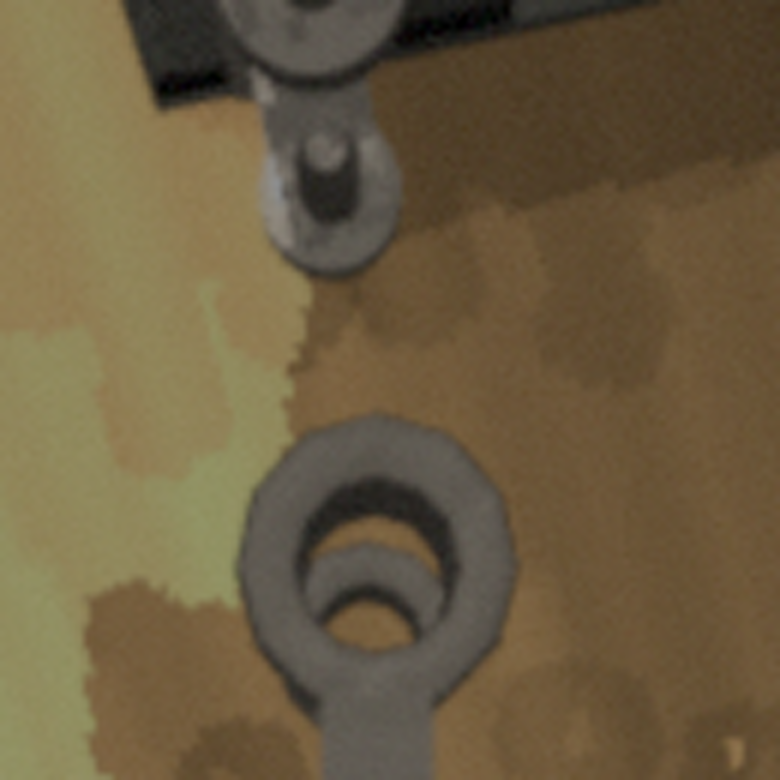

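View pics/t4c.png

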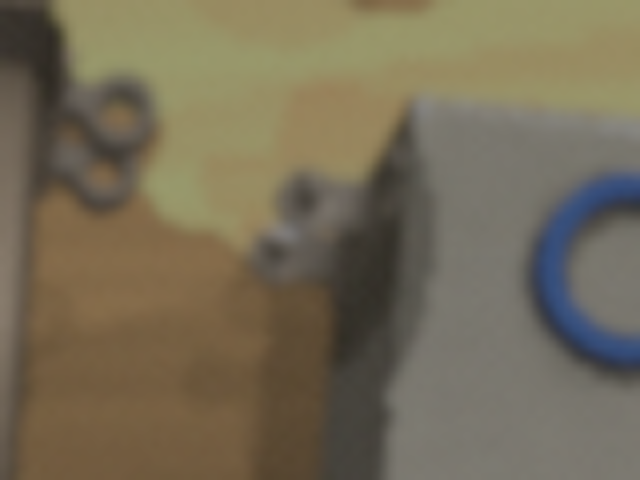

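Run:
```python
from h import *
np.set_printoptions(precision=4,suppress=True)
W=load("w4");T=load("t4")
w=lambda x,y:(x/6+250,y/6); t=lambda x,y:(x/8+320,y/8+160)
print("pin low tip W",onz(W,*w(325,152),.055),"lug W",onz(W,*w(332,205),.035))
print("top: pin hi tip",onz(T,*t(297,195),.135),"lug hi",onz(T,*t(301,203),.115),"pin lo tip",onz(T,*t(272,248),.055), "lug lo",onz(T,*t(280,252),.035))
print("tri lowpin",tri((W,*w(325,152)),(T,*t(272,248))))
print("ring W",onz(W,*w(379,551),.1825),"T",onz(T,*t(120,112),.1825),tri((W,*w(379,551)),(T,*t(120,112))))
print("low ring T z.1025",onz(T,*t(100,175),.1025))
print("low bore W bottom z .0805", onz(W,*w(371,622),.0805))
```

```text
pin low tip W [ 0.6259 -0.1293  0.055 ] lug W [ 0.6258 -0.1282  0.035 ]
top: pin hi tip [ 0.6217 -0.1251  0.135 ] lug hi [ 0.6235 -0.1285  0.115 ] pin lo tip [ 0.622  -0.1262  0.055 ] lug lo [ 0.6244 -0.1308  0.035 ]
tri lowpin (array([ 0.6244, -0.129 ,  0.0478]), [np.float64(0.002227421706822092), np.float64(0.002227421706822149)])
ring W [ 0.6369 -0.0746  0.1825] T [ 0.6354 -0.0733  0.1825] (array([ 0.6367, -0.0743,  0.1773]), [np.float64(0.0007439445362814781), np.float64(0.0007439445362814944)])
low ring T z.1025 [ 0.6354 -0.0721  0.1025]
low bore W bottom z .0805 [ 0.6371 -0.077   0.0805]
```

Emit:
arm_command:
  plan: [0.008,-0.002,0.004,0,0,0,0.01,-0.0015,0.004,0,0,0,0.008,-0.001,0.003,0,0,0,0.004,-0.001,0,0,0,0,0,0,0,0,0,0,0,0,0,0,0,0,0,0,0,0,0,0]

```text
t: 5.82
ee_pos: [0.6611, -0.0174, 0.1677]
orientation: [-1.849, 2.539, -0.0]
contact_force: [-0.1, 0.0, -1.8]
finger_gap: 0.112
```

Run:
```python
from h import *
from workcell import bot
s=bot.get_state();print(s["t"],s["ee_pos"],Ro.from_rotvec(s["orientation"]).as_matrix()[:,0],s["contact_force"],s["ft_torque"])
shot("wrist","w5");shot("top","t5")
crop("w5",250,0,380,130,6,"w5c")
crop("t5",320,160,400,220,8,"t5c")
```

```text
5.8167 [ 0.66108227 -0.01738189  0.16774199] [-3.07161293e-01 -9.51657388e-01 -3.94975723e-04] [-0.12404931  0.03221817 -1.75477544] [ 0.03083952 -0.04207664  0.01386929]
```

View pics/w5c.png

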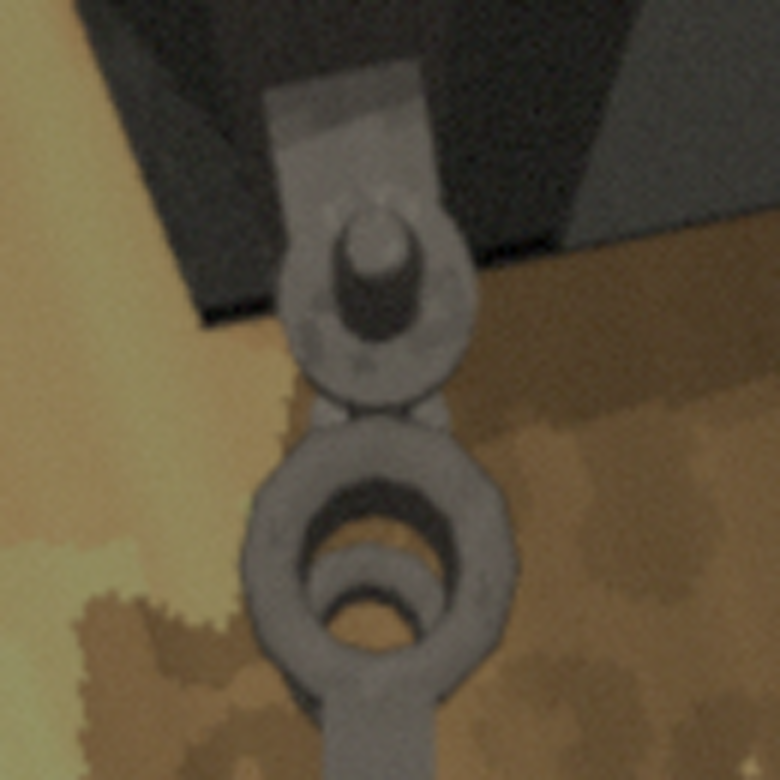

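View pics/t5c.png

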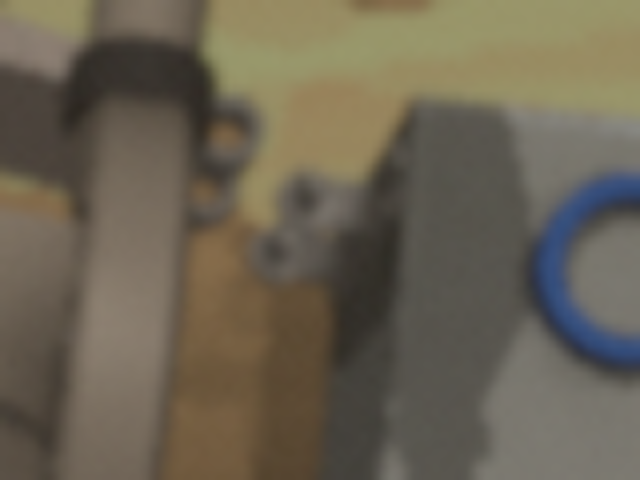

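Run:
```python
from h import *
np.set_printoptions(precision=4,suppress=True)
W=load("w5");ax=np.array([-.3072,-.9517]);ay=np.array([-.9517,.3072])
w=lambda x,y:(x/6+250,y/6)
pin=onz(W,*w(377,238),.135);lug=onz(W,*w(378,305),.115);
for zr in (.170,.1728,.175):
  ring=onz(W,*w(379.5,555),zr)
  for p in (pin,lug): d=(p-ring)[:2]; print(zr,p,ring,"along",d@ax,"lat",d@ay)
lb=onz(W,*w(371,622),.0708);print("low bore",lb,(ring-lb)[:2]@ax,(ring-lb)[:2]@ay)
```

```text
0.17 [ 0.6253 -0.1304  0.135 ] [ 0.6334 -0.1044  0.17  ] along 0.02727567099437554 lat -0.0002808040366506231
0.17 [ 0.6257 -0.1293  0.115 ] [ 0.6334 -0.1044  0.17  ] along 0.026112540679269065 lat -0.00024913988604796953
0.1728 [ 0.6253 -0.1304  0.135 ] [ 0.6335 -0.1041  0.1728] along 0.027535724082107842 lat -0.000286127831892449
0.1728 [ 0.6257 -0.1293  0.115 ] [ 0.6335 -0.1041  0.1728] along 0.02637259376700137 lat -0.00025446368128979635
0.175 [ 0.6253 -0.1304  0.135 ] [ 0.6336 -0.1039  0.175 ] along 0.027740051508183206 lat -0.00029031081386823827
0.175 [ 0.6257 -0.1293  0.115 ] [ 0.6336 -0.1039  0.175 ] along 0.02657692119307673 lat -0.00025864666326558565
low bore [ 0.6339 -0.1068  0.0708] -0.002649146862920287 0.0011573179273951675
```

Emit:
arm_command:
  plan: [0.006,0,0,0,0,0,0.007,0,0,0,0,0,0.007,0,0,0,0,0,0.005,0,0,0,0,0,0.002,0,0,0,0,0,0,0,0,0,0,0,0,0,0,0,0,0]

```text
t: 6.5
ee_pos: [0.6527, -0.0434, 0.1676]
orientation: [-1.848, 2.54, 0.0]
contact_force: [-0.2, 0.3, -3.3]
finger_gap: 0.106
```

Run:
```python
from h import *
from workcell import bot
s=bot.get_state();print(s["t"],s["ee_pos"],Ro.from_rotvec(s["orientation"]).as_matrix()[:,0],s["contact_force"],s["ft_torque"],s["joint_positions"][5])
shot("wrist","w6")
crop("w6",250,0,380,130,6,"w6c")
```

```text
6.5 [ 0.65265503 -0.04337098  0.16759193] [-3.07523884e-01 -9.51540316e-01 -2.96950237e-04] [-0.20337698  0.33127537 -3.27637138] [ 0.02620529 -0.04800007  0.01332262] -3.01263747584881
```

View pics/w6c.png

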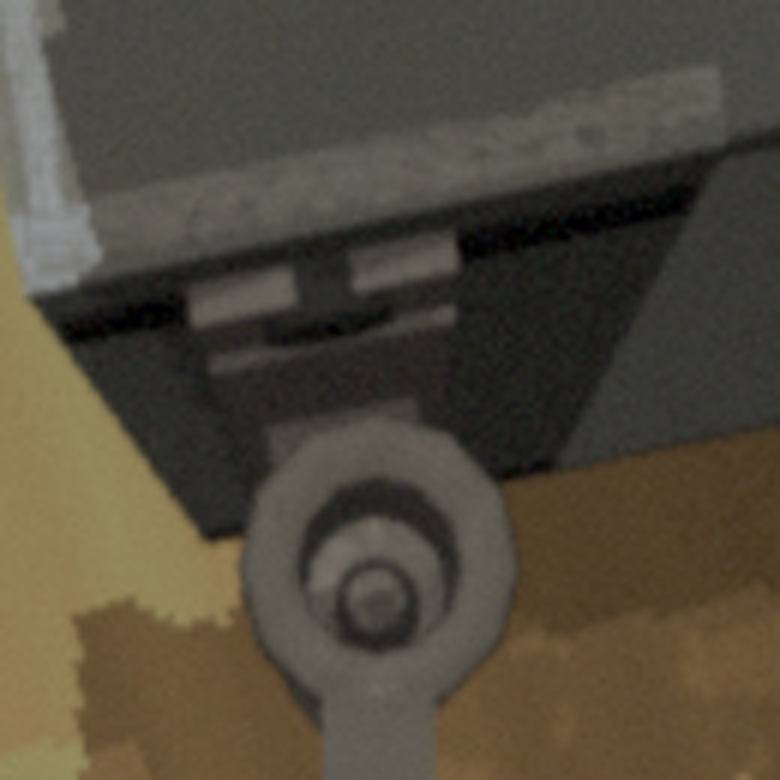

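Run:
```python
from h import *
np.set_printoptions(precision=4,suppress=True)
W=load("w6");ax=np.array([-.3075,-.9515]);ay=np.array([-.9515,.3075])
g=np.linspace(0,2*np.pi,60,endpoint=False)
def circ(c,z,r):
    P=np.array([proj(W,np.array([c[0]+r*np.cos(a),c[1]+r*np.sin(a),z])) for a in g]); P=(P-[250,0])*6
    return P[:,0].min(),P[:,0].max(),P[:,1].min(),P[:,1].max()
top=onz(W,379.5/6+250,557/6,.1727);
print("outer top",circ(top[:2],.1727,.010)," obs 243 517 415"); print("inner top",circ(top[:2],.1727,.0055)," obs 300 458 475 650")
bot_=onz(W,377/6+250,583/6,.1507); print("inner bottom",circ(bot_[:2],.1507,.0055),"obs 308 445 515")
pin=onz(W,376/6+250,598/6,.135);print(top,bot_,pin)
for a in(top,bot_): d=(pin-a)[:2];print(d@ax,d@ay)
```

```text
outer top (np.float64(234.62506014278802), np.float64(524.3897912492826), np.float64(397.57121723373297), np.float64(710.260126715172))  obs 243 517 415
inner top (np.float64(299.81694536475266), np.float64(459.18754718131345), np.float64(470.10113911632175), np.float64(642.0333490308481))  obs 300 458 475 650
inner bottom (np.float64(307.0232174769351), np.float64(446.98024722542334), np.float64(507.0385307745881), np.float64(657.5275245544246)) obs 308 445 515
[ 0.6251 -0.13    0.1727] [ 0.6253 -0.1302  0.1507] [ 0.6254 -0.1303  0.135 ]
0.00022894718575050606 -0.0003559592147284654
9.494180596598367e-05 -0.0001262311800750072
```

Emit:
arm_command:
  plan: [0.0005,0,0.005,0,0,0,0,0,0.005,0,0,0,0,0,0.005,0,0,0,0,0,0.003,0,0,0,0,0,0.002,0,0,0,0,0,0,0,0,0]

```text
t: 7.05
ee_pos: [0.6522, -0.0435, 0.1466]
orientation: [1.849, -2.539, -0.002]
contact_force: [-0.4, 0.0, -2.6]
finger_gap: 0.109
```

Run:
```python
from h import *
from workcell import bot
s=bot.get_state();print(s["t"],s["ee_pos"],s["contact_force"],s["ft_torque"],s["finger_gap"])
shot("wrist","w7")
crop("w7",250,0,380,130,6,"w7c")
```

```text
7.05 [ 0.65216493 -0.04347354  0.14663995] [-0.37595961  0.01032001 -2.58564152] [ 0.0125945  -0.02341234  0.01452076] 0.10937090573118209
```

View pics/w7c.png

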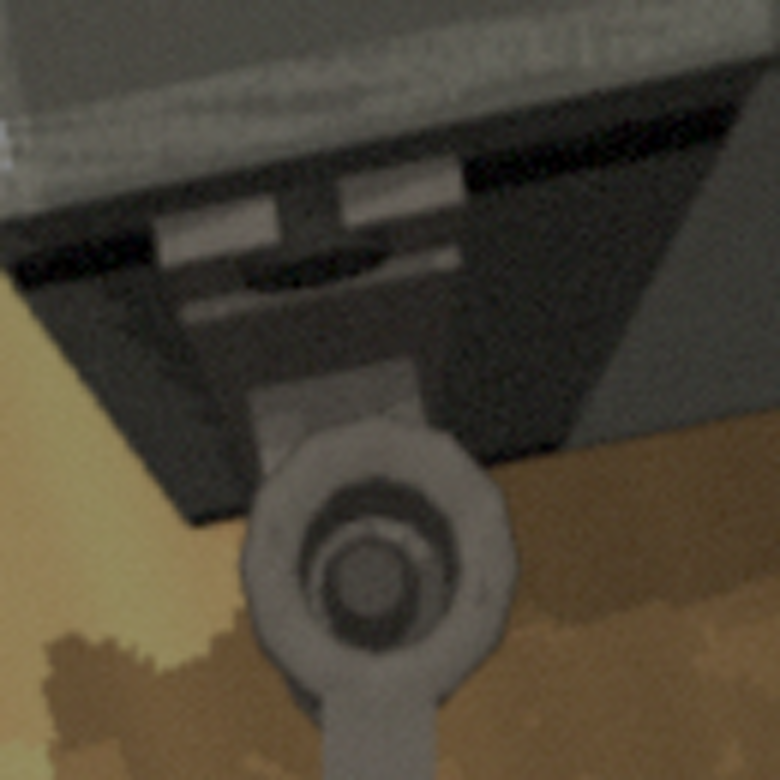

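Emit:
arm_command:
  plan: [0,-0.0005,0.003,0,0,0,0,0,0.003,0,0,0,0,0,0.003,0,0,0,0,0,0.002,0,0,0,0,0,0.001,0,0,0,0,0,0,0,0,0,0,0,0,0,0,0]

```text
t: 7.68
ee_pos: [0.653, -0.0438, 0.1355]
orientation: [-1.849, 2.54, 0.0]
contact_force: [0.1, -0.3, -2.8]
finger_gap: 0.114
```

Emit:
arm_command:
  plan: [0,0,0.001,0,0,0,0,0,0.001,0,0,0,0,0,0,0,0,0]

```text
t: 7.93
ee_pos: [0.6529, -0.0438, 0.1333]
orientation: [1.849, -2.54, -0.0]
contact_force: [-0.3, -0.1, -3.1]
finger_gap: 0.107
```

Emit:
arm_command:
  plan: [0,0,0.001,0,0,0,0,0,0.0005,0,0,0,0,0,0,0,0,0]

```text
t: 8.18
ee_pos: [0.653, -0.0437, 0.1319]
orientation: [1.849, -2.54, -0.0]
contact_force: [0.7, 0.1, -2.8]
finger_gap: 0.113
```

Emit:
arm_command:
  plan: [0,0,0.001,0,0,0,0,0,0,0,0,0,0,0,0,0,0,0]

```text
t: 8.43
ee_pos: [0.6531, -0.0437, 0.1312]
orientation: [-1.849, 2.539, -0.0]
contact_force: [-0.1, 0.9, -1.8]
finger_gap: 0.113
```

Emit:
arm_command:
  plan: [0,0,0.001,0,0,0,0,0,0,0,0,0,0,0,0,0,0,0]

```text
t: 8.68
ee_pos: [0.6534, -0.0435, 0.1306]
orientation: [-1.849, 2.538, -0.001]
contact_force: [1.6, 2.7, 2.3]
finger_gap: 0.112
```

Run:
```python
from h import *
from workcell import bot
s=bot.get_state();print(s["t"],s["ee_pos"],s["contact_force"],s["ft_torque"],s["finger_gap"])
shot("wrist","w8")
crop("w8",250,0,380,130,6,"w8c")
```

```text
8.6833 [ 0.65343517 -0.04347264  0.13061032] [1.61275633 2.72734955 2.31735361] [ 0.35598701 -0.07615021  0.04041078] 0.11151067613014934
```

View pics/w8c.png

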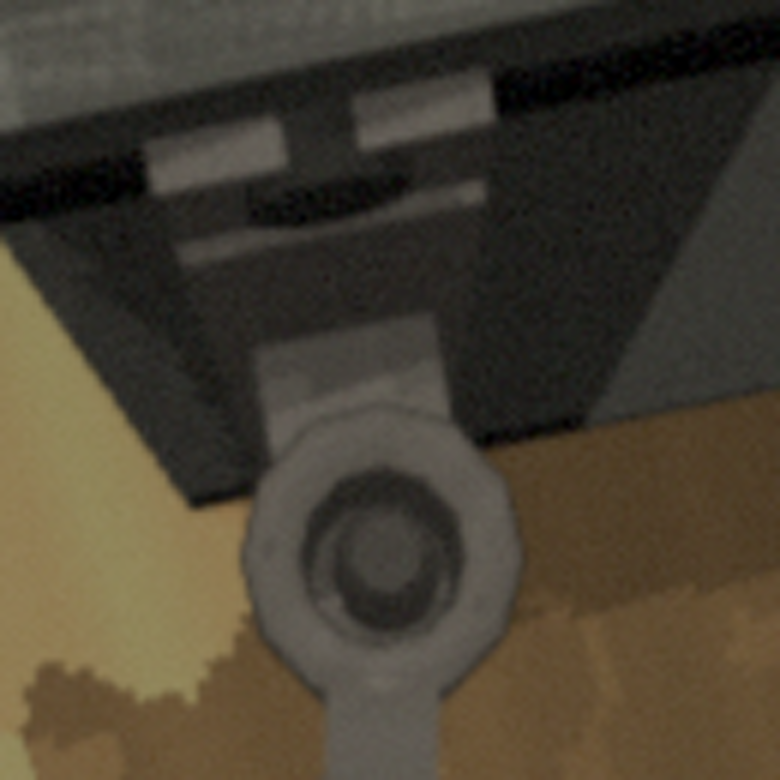

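Emit:
arm_command:
  plan: [0,0,0,0,0,0,0,0,0,0,0,0,0,0,0,0,0,0,0,0,0,0,0,0,0,0,0,0,0,0]
  grip: 0.04

```text
t: 9.15
ee_pos: [0.6529, -0.0439, 0.1298]
orientation: [1.849, -2.54, -0.0]
contact_force: [-0.1, 0.4, 0.1]
finger_gap: 0.47
```

Run:
```python
from h import *
from workcell import bot
s=bot.get_state();print(s["t"],s["ee_pos"],s["contact_force"],s["ft_torque"],s["finger_gap"])
shot("wrist","w9")
```

```text
9.15 [ 0.6528621  -0.04394193  0.12984663] [-0.06236337  0.37788029  0.12994977] [ 0.04342822 -0.01785777 -0.00946857] 0.4698554909818905
```

View pics/w9.png

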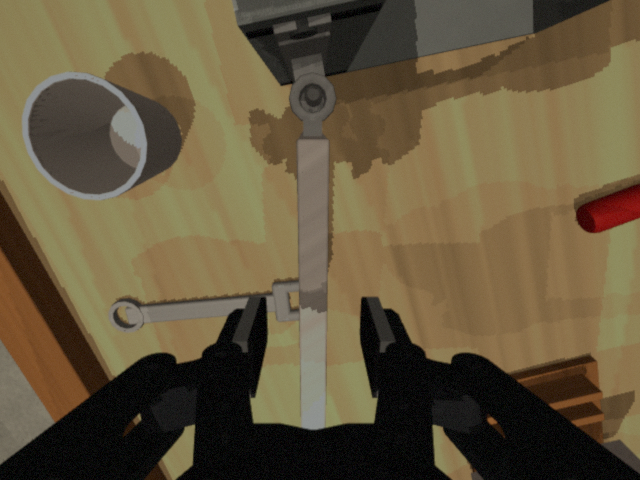

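Emit:
arm_command:
  plan: [0,0,-0.01,0,0,0,0,0,-0.02,0,0,0,0,0,-0.03,0,0,0,0,0,-0.03,0,0,7,0,0,-0.03,0,0,7,0,0,-0.03,0,0,7,0,0,-0.02,0,0,7,0,0,0,0,0,7,0,0,0,0,0,7,0,0,0,0,0,7]

```text
t: 10.03
ee_pos: [0.653, -0.0438, 0.3015]
orientation: [-0.62, 3.078, -0.001]
contact_force: [0.1, 0.4, -0.7]
finger_gap: 0.468
```

Emit:
arm_command:
  plan: [0,0,0,0,0,7,0,0,0,0,0,7,0,0,0,0,0,7,0,0,0,0,0,0,0,0,0,0,0,0]
  grip: 0

```text
t: 10.45
ee_pos: [0.653, -0.0438, 0.3007]
orientation: [-0.064, 3.14, -0.0]
contact_force: [0.5, 0.4, -0.5]
finger_gap: 0.0
```

Run:
```python
from h import *
from workcell import bot
s=bot.get_state();print(s["t"],s["ee_pos"],Ro.from_rotvec(s["orientation"]).as_matrix(),s["joint_positions"],s["finger_gap"])
shot("wrist","w10");shot("side","s10")
crop("s10",280,220,480,370,4,"s10c")
```

```text
10.45 [ 0.6529534  -0.04382457  0.30065246] [[-9.99173171e-01 -4.06513946e-02  6.62342260e-04]
 [-4.06514696e-02  9.99173382e-01 -1.00251952e-04]
 [-6.57719375e-04 -1.27094247e-04 -9.99999776e-01]] [-1.84039793e-01  5.56679564e-01  9.22873335e-01  2.27446646e-05
  1.66137025e+00 -1.79549670e+00] 8.53856947826032e-05
```

View pics/w10.png

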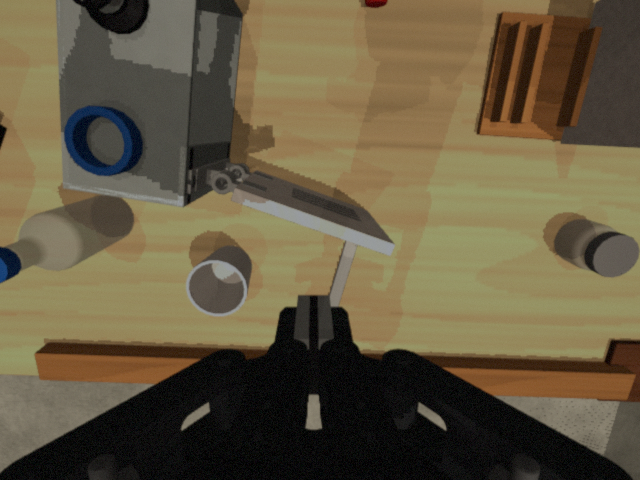

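View pics/s10c.png

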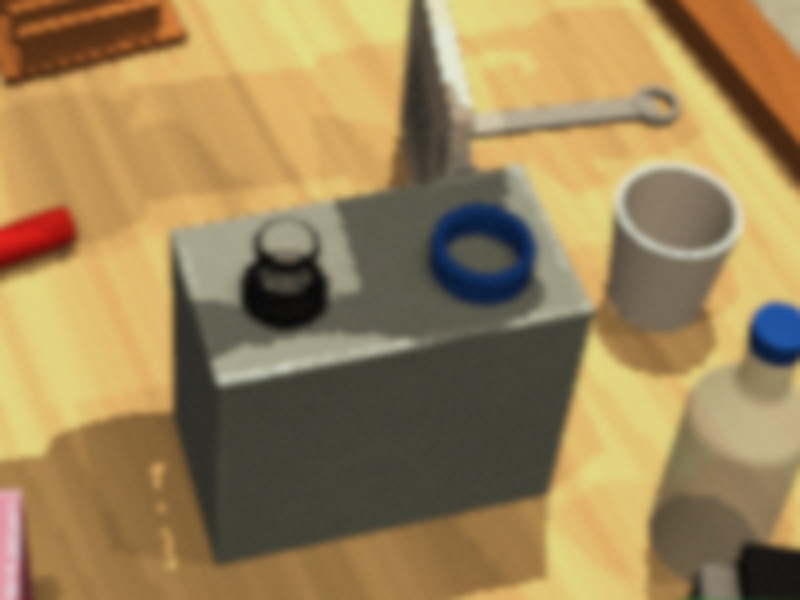

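Emit:
arm_command:
  plan: [0.01,-0.0085,0,0,0,0,0.02,-0.017,0,0,0,0,0.022,-0.019,0,0,0,0,0.022,-0.019,0,0,0,0,0.022,-0.018,0,0,0,0,0.022,-0.018,0,0,0,0,0.02,-0.017,0,0,0,0,0.016,-0.013,0,0,0,0,0.01,-0.008,0,0,0,0,0,0,0,0,0,0]

```text
t: 11.38
ee_pos: [0.4929, -0.1887, 0.3005]
orientation: [-0.057, 3.141, -0.001]
contact_force: [0.5, -0.1, -0.0]
finger_gap: 0.001
```

Run:
```python
from h import *
from workcell import bot
s=bot.get_state();print(s["t"],s["ee_pos"],Ro.from_rotvec(s["orientation"]).as_matrix(),s["contact_force"])
shot("wrist","w11")
```

```text
11.3833 [ 0.4928612  -0.18869367  0.30054714] [[-9.99347076e-01 -3.61296435e-02  2.64664980e-04]
 [-3.61298163e-02  9.99346874e-01 -6.79983004e-04]
 [-2.39924577e-04 -6.89101324e-04 -9.99999734e-01]] [ 0.49596544 -0.08292556 -0.00415236]
```

View pics/w11.png

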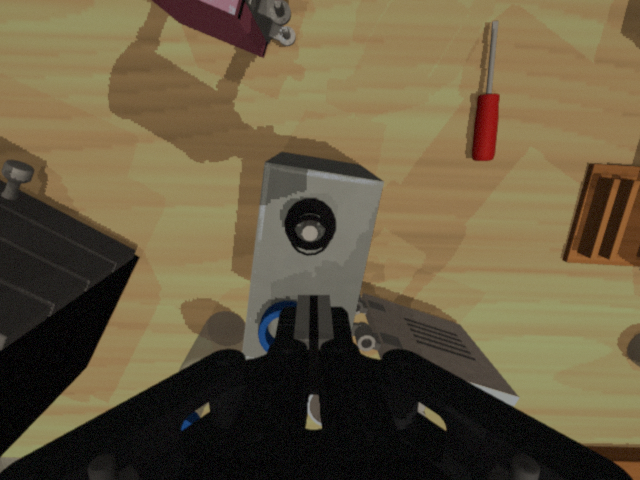

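Run:
```python
from h import *
crop("w11",260,150,390,270,6,"w11c")
W=load("w11")
for p in [(310,232),(311,221)]: print(onz(W,*p,.207))
print("tri",tri((W,310,233),(load("top0"),268/5+340,393/5+160)))
```

```text
[ 0.48917181 -0.19120509  0.207     ]
[ 0.48075313 -0.19075384  0.207     ]
tri (array([ 0.49399298, -0.19111522,  0.19222132]), [np.float64(7.919463157237091e-05), np.float64(7.919463157232634e-05)])
```

View pics/w11c.png

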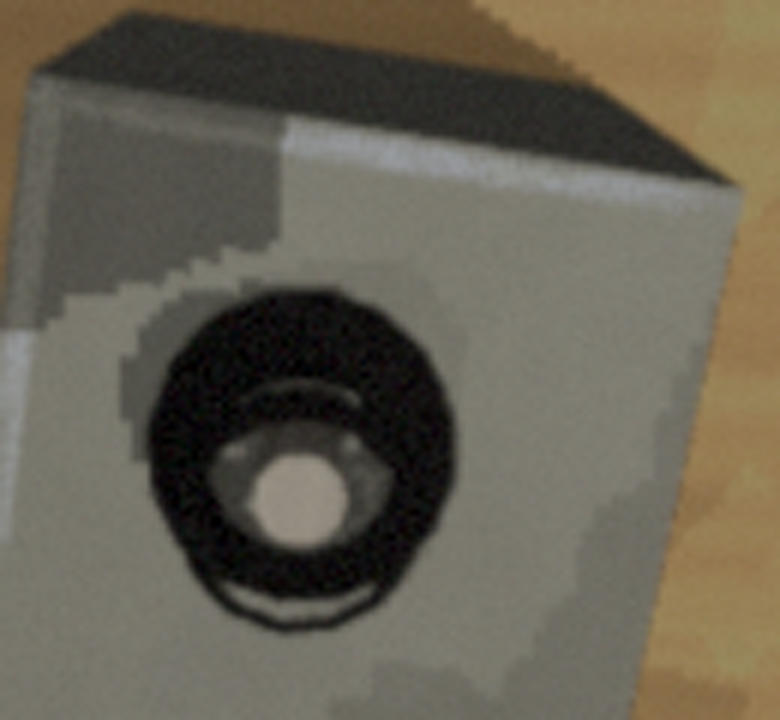

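Emit:
arm_command:
  plan: [0.0025,-0.0025,0.015,0,0,0,0,0,0.025,0,0,0,0,0,0.025,0,0,0,0,0,0.015,0,0,0,0,0,0.005,0,0,0,0,0,0,0,0,0]

```text
t: 11.93
ee_pos: [0.492, -0.1888, 0.2138]
orientation: [0.061, -3.139, -0.003]
contact_force: [0.5, 0.1, -0.2]
finger_gap: -0.003
```

Emit:
arm_command:
  plan: [0,0,0.004,0,0,0,0,0,0.004,0,0,0,0,0,0.004,0,0,0,0,0,0,0,0,0]

```text
t: 12.27
ee_pos: [0.4918, -0.1897, 0.2027]
orientation: [0.058, -3.141, -0.0]
contact_force: [-0.7, -1.0, -0.3]
finger_gap: 0.002
```

Run:
```python
from h import *
from workcell import bot
s=bot.get_state();print(s["t"],s["ee_pos"],s["contact_force"],s["ft_torque"])
shot("wrist","w12");shot("side","s12")
crop("s12",300,220,460,340,5,"s12c")
```

```text
12.2667 [ 0.49175571 -0.18970482  0.2027174 ] [-0.69124554 -1.03233248 -0.28463299] [0.08421594 0.04133797 0.01403157]
```

View pics/w12.png

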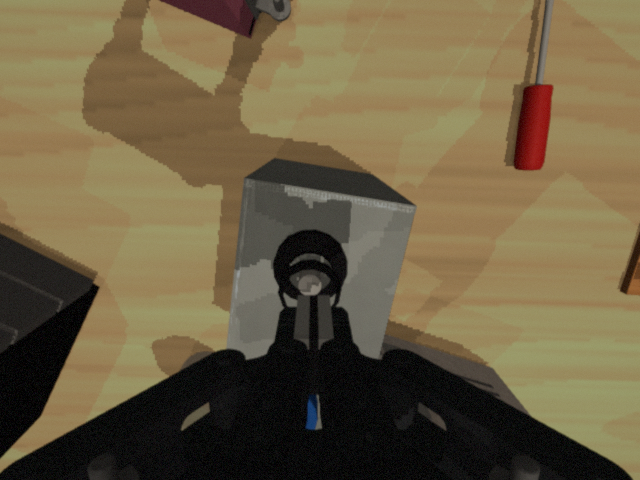

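View pics/s12c.png

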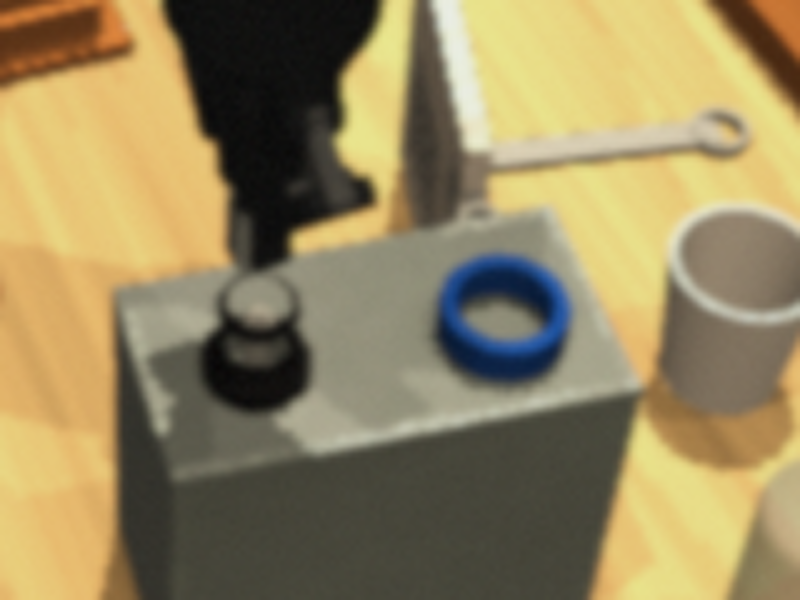

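Run:
```python
from h import *
crop("w12",250,215,380,335,6,"w12c")
S=load("s12");W=load("w12")
P=np.array([.4918,-.1897,.2027])
u=proj(S,P);print("tcp in side crop",(u[0]-300)*5,(u[1]-220)*5,"in wrist",proj(W,P))
u=proj(W,np.array([.4905,-.1912,.207]));print("plunger est in w12",u)
```

```text
tcp in side crop 254.66848479014004 294.52143056137174 in wrist (np.float64(313.1402645713281), np.float64(288.8175999614131))
plunger est in w12 (np.float64(310.1795370820138), np.float64(289.90744580938815))
```

View pics/w12c.png

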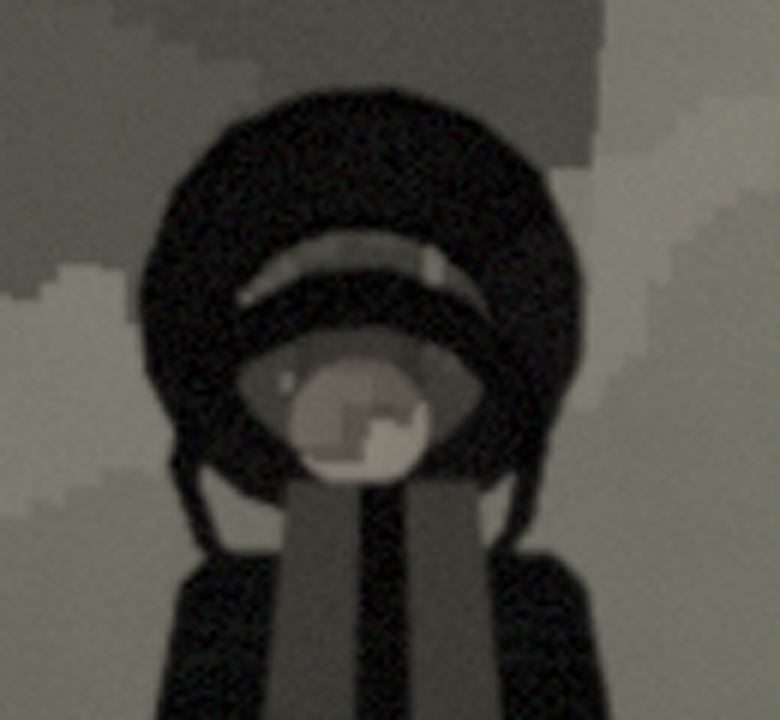

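Emit:
arm_command:
  plan: [0,-0.001,0.002,0,0,0,0,0,0.002,0,0,0,0,0,0,0,0,0]

```text
t: 12.62
ee_pos: [0.4917, -0.1909, 0.1987]
orientation: [0.058, -3.141, -0.0]
contact_force: [0.0, 0.0, -0.4]
finger_gap: 0.0
```

Emit:
arm_command:
  plan: [0,0,0.002,0,0,0,0,0,0.002,0,0,0,0,0,0,0,0,0]

```text
t: 12.87
ee_pos: [0.4916, -0.1907, 0.1945]
orientation: [0.058, -3.14, -0.001]
contact_force: [0.4, -0.3, -0.2]
finger_gap: 0.001
```

Run:
```python
from h import *
shot("wrist","w13");shot("side","s13");shot("top","t13")
crop("w13",250,215,380,335,6,"w13c")
crop("s13",310,240,410,315,8,"s13c")
crop("t13",340,160,440,270,5,"t13c")
```

```text
(no output)
```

View pics/w13c.png

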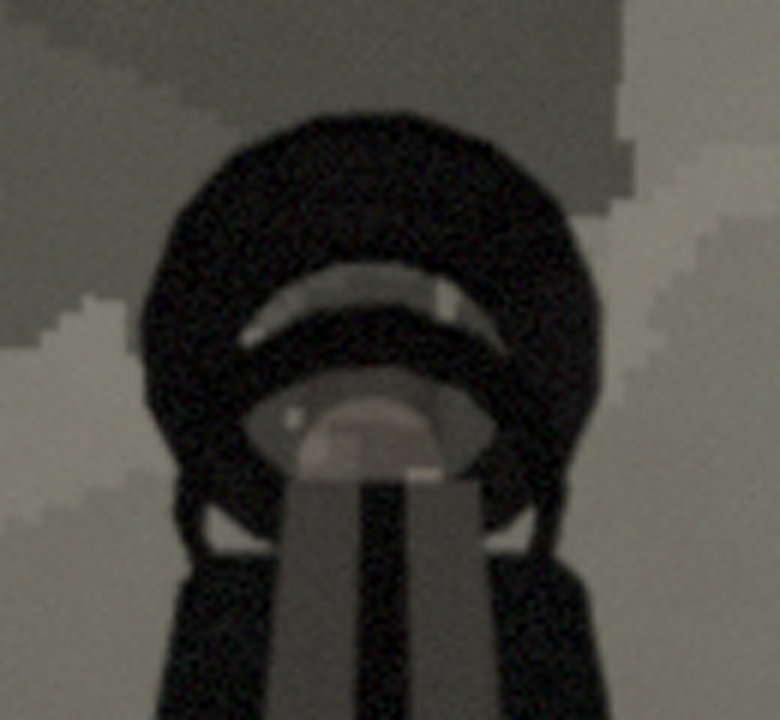

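View pics/s13c.png

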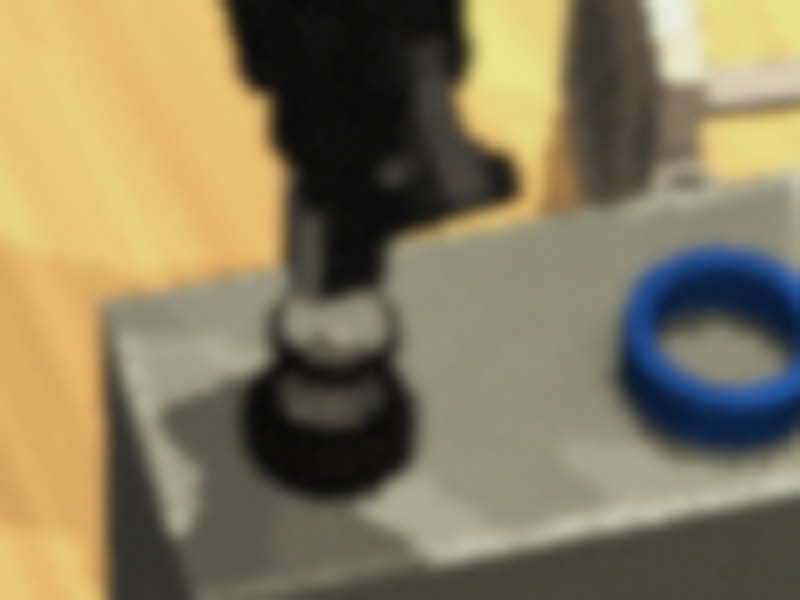

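View pics/t13c.png

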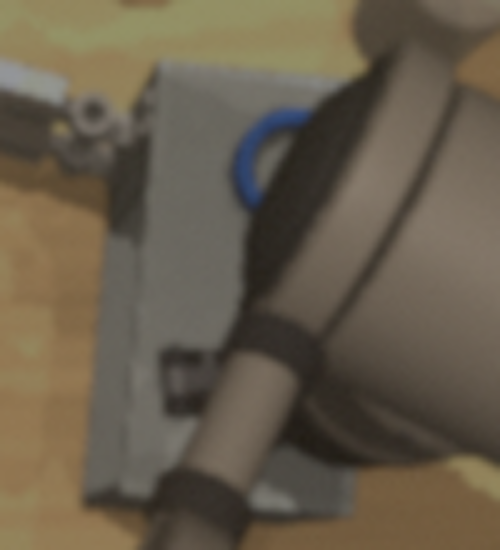

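Emit:
arm_command:
  plan: [0.001,0,0.002,0,0,0,0,0,0.002,0,0,0,0,0,0,0,0,0]

```text
t: 13.27
ee_pos: [0.4905, -0.1907, 0.1905]
orientation: [0.058, -3.14, -0.001]
contact_force: [0.9, -0.5, 0.4]
finger_gap: 0.002
```

Emit:
arm_command:
  plan: [0,0,0.002,0,0,0,0,0,0.002,0,0,0,0,0,0,0,0,0]

```text
t: 13.52
ee_pos: [0.4906, -0.1908, 0.1865]
orientation: [0.058, -3.14, -0.001]
contact_force: [0.6, 0.2, 0.2]
finger_gap: 0.005
```

Run:
```python
from h import *
shot("wrist","w14");shot("side","s14")
crop("w14",250,215,380,335,6,"w14c")
crop("s14",310,240,410,315,8,"s14c")
```

```text
(no output)
```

View pics/w14c.png

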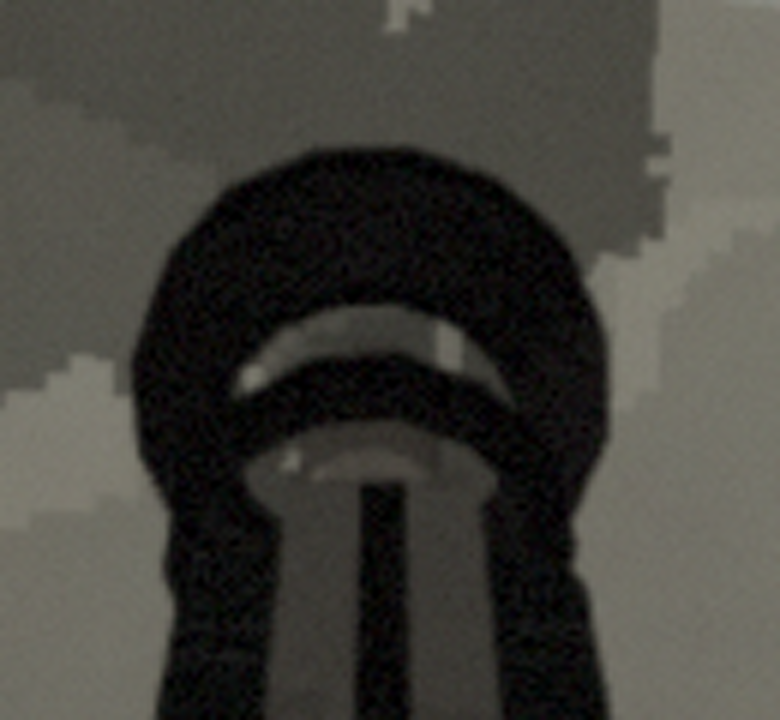

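View pics/s14c.png

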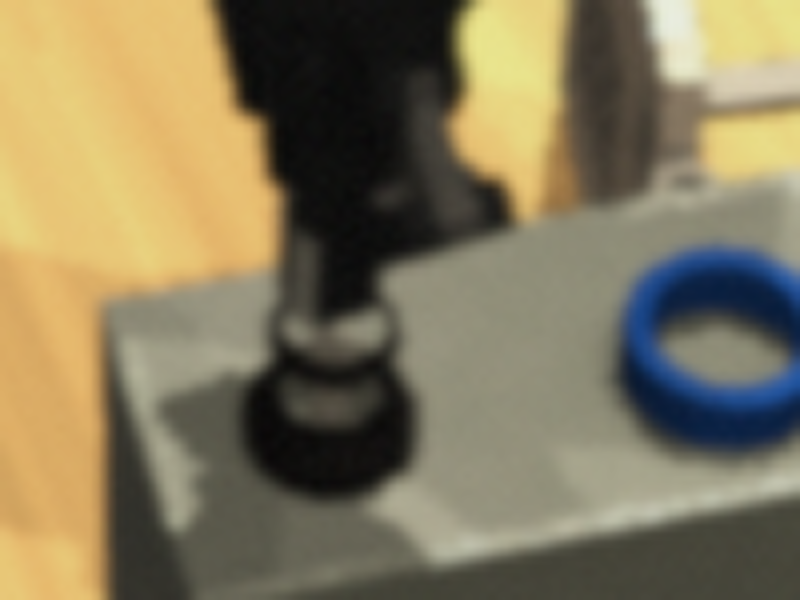

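Emit:
arm_command:
  plan: [0,0,0.002,0,0,0,0,0,0.001,0,0,0,0,0,0,0,0,0]

```text
t: 13.87
ee_pos: [0.4907, -0.1908, 0.1837]
orientation: [0.058, -3.141, -0.0]
contact_force: [0.0, -0.4, -0.1]
finger_gap: -0.004
```

Emit:
arm_command:
  plan: [0,0,0.002,0,0,0,0,0,0.001,0,0,0,0,0,0,0,0,0]

```text
t: 14.12
ee_pos: [0.4907, -0.1908, 0.1807]
orientation: [0.058, -3.141, -0.001]
contact_force: [0.7, -0.2, 0.1]
finger_gap: 0.005
```

Emit:
arm_command:
  plan: [0,0,0.002,0,0,0,0,0,0.001,0,0,0,0,0,0,0,0,0]

```text
t: 14.37
ee_pos: [0.4909, -0.1909, 0.1781]
orientation: [-0.058, 3.141, -0.0]
contact_force: [0.0, 1.3, 2.3]
finger_gap: 0.001
```

Emit:
arm_command:
  plan: [0,0,0.002,0,0,0,0,0,0.002,0,0,0,0,0,0,0,0,0]

```text
t: 14.62
ee_pos: [0.4909, -0.1909, 0.1739]
orientation: [-0.058, 3.141, -0.0]
contact_force: [-0.9, 1.2, 5.1]
finger_gap: -0.001
```

Run:
```python
from h import *
from workcell import bot
s=bot.get_state();print(s["t"],s["ee_pos"],s["contact_force"],s["ft_torque"])
shot("side","s15")
crop("s15",310,240,410,315,8,"s15c")
```

```text
14.6167 [ 0.49090116 -0.19091591  0.1738905 ] [-0.85942388  1.20744409  5.10910376] [ 0.09475417  0.13344687 -0.04167695]
```

View pics/s15c.png

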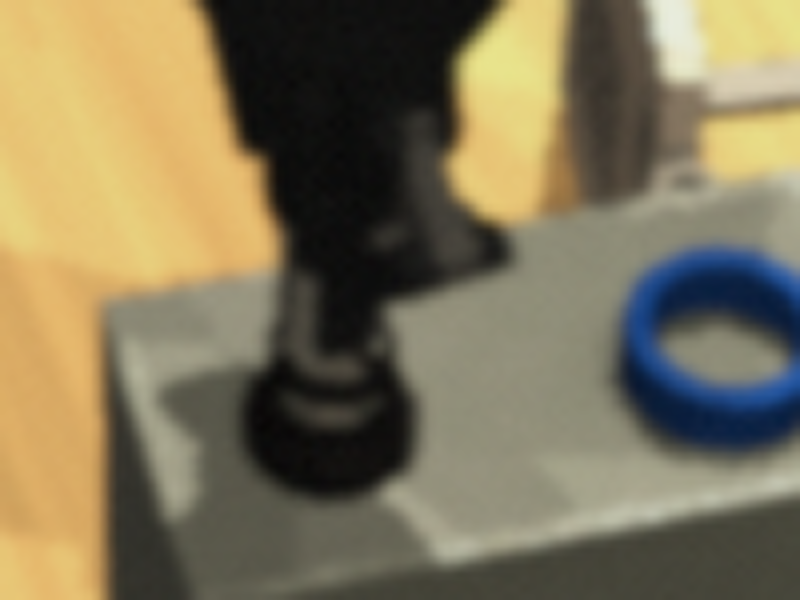

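Emit:
arm_command:
  plan: [0,0,0.002,0,0,0,0,0,0.002,0,0,0,0,0,0.002,0,0,0,0,0,0,0,0,0]

```text
t: 15.0
ee_pos: [0.4909, -0.1909, 0.1684]
orientation: [-0.058, 3.141, -0.0]
contact_force: [-0.8, 1.6, 8.1]
finger_gap: 0.002
```

Emit:
arm_command:
  plan: [0,0,0.001,0,0,0,0,0,0.001,0,0,0,0,0,0,0,0,0]

```text
t: 15.25
ee_pos: [0.491, -0.191, 0.1681]
orientation: [-0.058, 3.139, -0.002]
contact_force: [-5.2, 2.7, 17.5]
finger_gap: -0.002
```

Emit:
arm_command:
  plan: [0,0,0,0,0,0,0,0,0,0,0,0,0,0,0,0,0,0,0,0,0,0,0,0,0,0,0,0,0,0,0,0,0,0,0,0,0,0,0,0,0,0,0,0,0,0,0,0]

```text
t: 15.92
ee_pos: [0.4911, -0.191, 0.1681]
orientation: [-0.058, 3.139, -0.002]
contact_force: [-5.5, 2.8, 17.2]
finger_gap: 0.0
```

Run:
```python
from h import *
from workcell import bot
s=bot.get_state();print(s["t"],s["ee_pos"],s["contact_force"],s["ft_torque"])
shot("side","s16")
crop("s16",310,240,410,315,8,"s16c")
```

```text
15.9167 [ 0.49105117 -0.19098541  0.16810255] [-5.45759953  2.78767446 17.18604947] [0.46181325 0.89343669 0.01219041]
```

View pics/s16c.png

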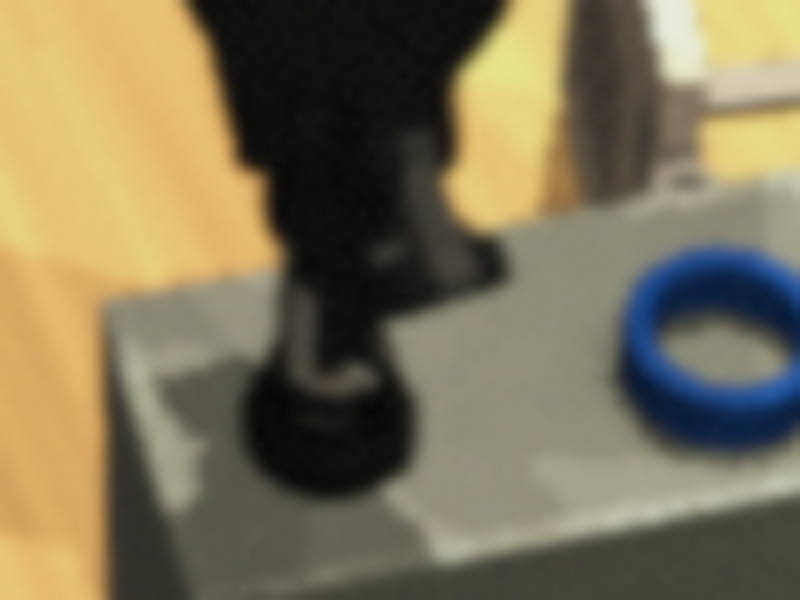

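Emit:
arm_command:
  plan: [0,0,-0.004,0,0,0,0,0,-0.006,0,0,0,0,0,-0.008,0,0,0,0,0,-0.015,0,0,0,0,0,-0.025,0,0,0,0,0,-0.03,0,0,0,0,0,-0.03,0,0,0,0,0,-0.03,0,0,0,0,0,0,0,0,0]

```text
t: 16.72
ee_pos: [0.4926, -0.1919, 0.32]
orientation: [-0.058, 3.132, -0.008]
contact_force: [0.2, 0.1, 1.0]
finger_gap: -0.001
```

Emit:
arm_command:
  plan: [0.03,0.01,0,0,0,0,0.04,0.01,0,0,0,0,0.04,0.01,0,0,0,0,0.03,0.01,0,0,0,0,0,0,0,0,0,0,0,0,0,0,0,0,0,0,0,0,0,0]

```text
t: 17.3
ee_pos: [0.3499, -0.1564, 0.314]
orientation: [-0.058, 3.14, -0.001]
contact_force: [1.0, 0.2, 0.1]
finger_gap: -0.003
```

Run:
```python
from h import *
from workcell import bot
s=bot.get_state();print(s["t"],s["ee_pos"],s["contact_force"])
shot("side","s17");shot("top","t17");shot("wrist","w17")
crop("s17",290,220,450,340,5,"s17c")
crop("t17",230,110,430,260,4,"t17c")
```

```text
17.3 [ 0.3498983  -0.15637315  0.31404563] [0.97689513 0.23418901 0.10131271]
```

View pics/s17c.png

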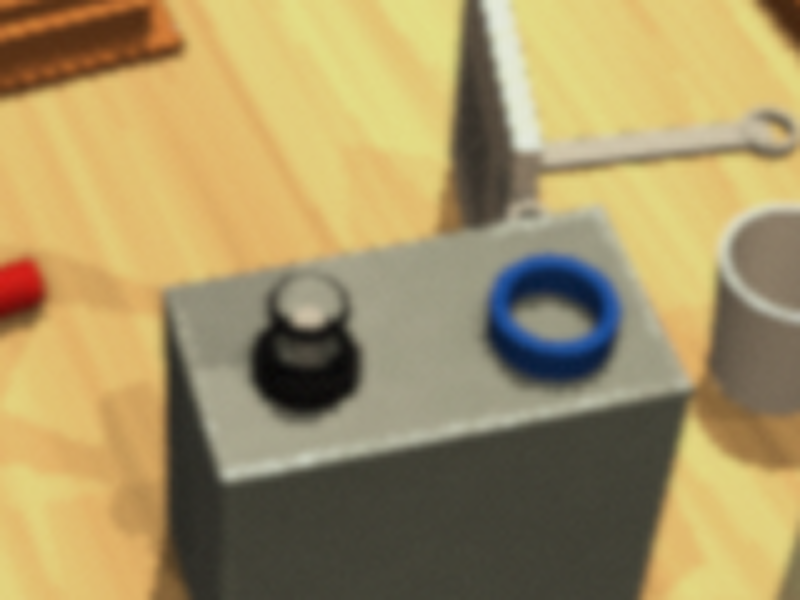

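View pics/t17c.png

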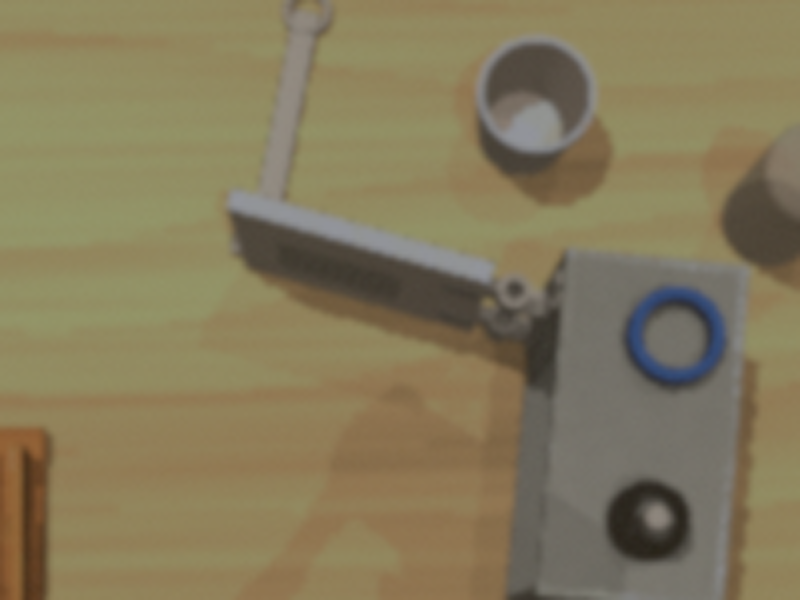

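View pics/w17.png

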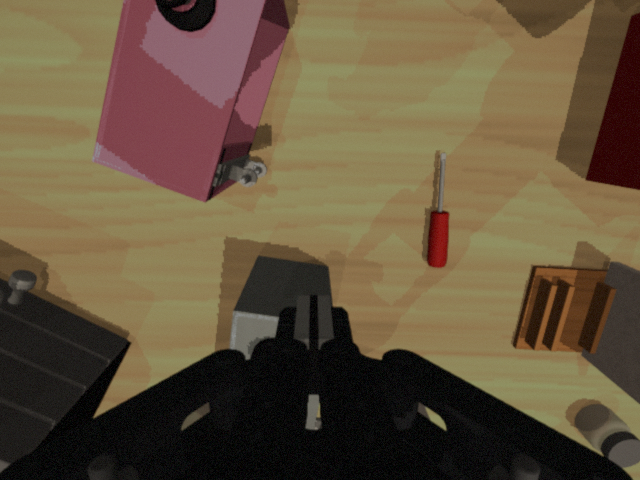

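Run:
```python
from h import *
np.set_printoptions(precision=4,suppress=True)
T=load("t17");S=load("s17")
crop("s17",370,180,420,270,8,"s17d"); crop("t17",280,150,380,200,8,"t17d")
t=lambda x,y:(x/4+230,y/4+110); s=lambda x,y:(x/5+290,y/5+220)
print(tri((T,*t(488,270)),(S,*s(528,150))), tri((T,*t(651,512)),(S,*s(311,298))))
```

```text
(array([ 0.6326, -0.1119,  0.1539]), [np.float64(0.0008220127773503035), np.float64(0.0008220127773503939)]) (array([ 0.495 , -0.1883,  0.1977]), [np.float64(0.00020152127160051448), np.float64(0.00020152127160055438)])
```

View pics/s17d.png

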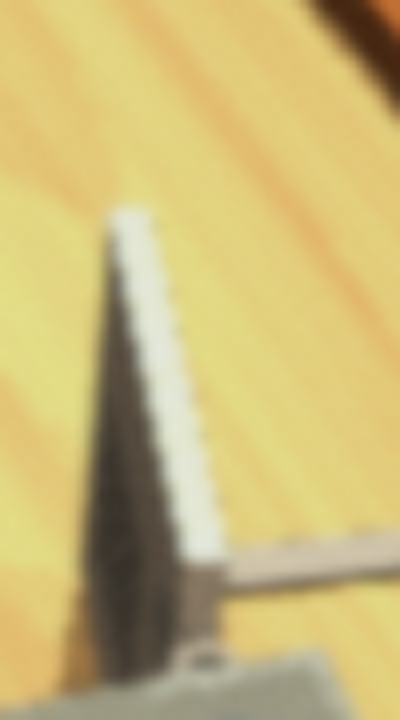

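View pics/t17d.png

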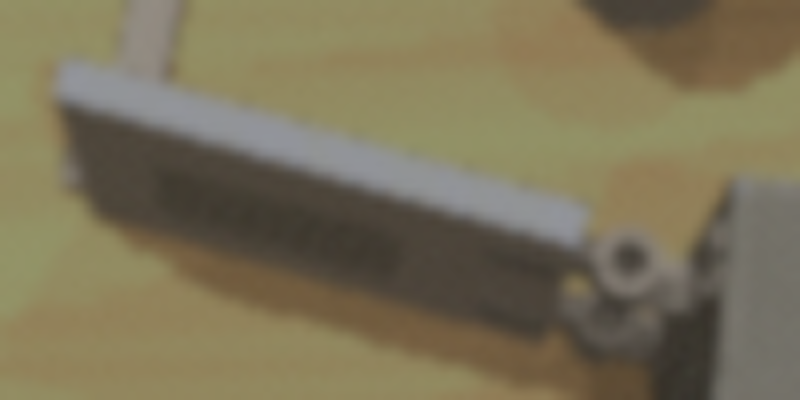

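Run:
```python
from workcell import bot
s=bot.get_state();print(s["t"],s["contact_force"]);print(bot.finish_job())
```

```text
17.45 [ 0.17336626 -0.19706581 -0.52529537]
the job is handed in; nothing more can be done
None
```

I hung the door on both hinge pins and released it. I then pressed the reset plunger to its stop, held it about 0.7 s and let it come back up. I handed the job in at 17.5 s with the arm clear of everything.

**Door:** I lowered it slowly until the load came onto the lugs, about 5 N at the expected home height. The wrist camera showed the upper pin centred in its bore; the lower pin could not be checked that way. Afterwards I measured the door's top at 154 mm. The side and top cameras together read heights about 6–9 mm low throughout, so that fits the 162 mm expected when fully home.

**Plunger:** The force rose along the spring to about 8 N, then to 17 N at the stop. The last picture shows the plunger back up at the same height as before.

**Checks that disagreed:**
- **Camera bias:** the low camera heights above also showed on the box top and the plunger.
- **Plunger contact:** the fingers met the plunger about 27 mm lower than the reported tool position predicted. I found it by creeping down and watching the force.

**Other things:** The plain panel still stands in the rack and the tape, cup and screwdriver look undisturbed. The wrench, which now lies under the door's free end, also looks unmoved. I did not re-measure the bystanders' positions.

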